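Change over the plinth clamp, weighted block at the bottom

TASK

Open the jaw of the assembly clamp, lift out the finished plinth and stand it upright on the cork board. Then stack the next plinth in the clamp: of the loose blocks, which all look alike, feel for the one with the lead core and lay it at the bottom so the stand will not tip over, put all the other loose blocks on it, and centre the cap on top, square with the blocks. Slide the jaw up gently until you feel the whole stack come home against the back stop, leave it there, and do not disturb the bottles and the loupe.

Things in the scene. Friction and masses are not known exactly. Their poses are not given: they have to be found in the camera images.
- clamp: assembly clamp fixed to the bench, 222 x 100 mm, origin at bench height 45 mm in front of the pocket point; its x runs from the sliding jaw (front, -x) to the fixed back stop. The flat bed, 100 mm wide, is the pocket floor, 16 mm above the bench; U-shaped back stop with side cheeks 61 mm apart inside that reach 23 mm forward from its face and 62 mm above the pocket floor
- pocket (a point): point on the pocket floor (16 mm above the bench) below the centre of a block that is fully home against the back stop; same axes as the clamp: the face of the back stop is at x = +0.040, the shut jaw's face at x = -0.040
- jaw (a joint): sliding jaw of the clamp, in m: 0 when its face is 80 mm from the back stop (bearing on blocks that are fully home), grows as it opens away from the back stop (clamp -x) to a stop at 0.050; can pass 0 by 4 mm if nothing is between. Slides stiffly (about 4 N) and stays where it is left. Jaw plate 20 mm thick, 66 mm wide, top 66 mm above the pocket floor
- jaw_knob (a point): middle of the black round knob on top of the jaw, 25 mm across, at the height to grip it: 100 mm above the bench, 12 mm behind the jaw's face; knob top 16 mm higher, jaw plate's top 18 mm lower; same axes as the clamp
- plinth_mid (a point): the finished plinth, in one piece: three such blocks (80 x 56 x 54 mm together) with a cap on top, 80 mm tall in all, about 0.5 kg; this point is on its axis half-way up, 40 mm above its underside, z up. At the start it stands in the clamp's pocket
- plinth: the same finished plinth, origin at the centre of its underside
- board_top (a point): centre of the top face of the thick cork board lying on the bench, 150 x 110 mm (x, y), its top 20 mm above the bench
- cap_mid (a point): the plinth cap: dark wood plate 72 x 48 x 8 mm (x, y, z) with a round boss on top, 34 mm across and 18 mm high, brass socket in it; this point is on its axis 13 mm above its underside, x along the plate's length, z up
- cap: the same cap, origin at the centre of its underside
- teal_bottle: brown bottle with teal cap, 39 mm across, 88 mm tall; bystander, origin at its underside
- amber_bottle: amber bottle with black cap, 43 mm across, 113 mm tall; bystander, origin at its underside
- loupe: small black folding loupe, 34 x 46 x 13 mm; bystander, lying just in front of a large fixed stereo viewer. The viewer is an obstacle: its head hangs over the middle of the bench between the clamp and most of the blocks, over about x 0.54 to 0.90, y -0.22 to 0.12 m in the robot frame, from 80 mm above the bench (its eyepieces, nearest the robot, from 250 mm) to 570 mm; carry things round in front of it and keep the wrist clear
- block_1_mid (a point): one of the look-alike beech plinth blocks, 80 x 56 x 18 mm (x, y, z) with two flush brass inserts; this point is its centre, 9 mm above its underside, x along its length, z up. Either face may be up. Exactly one of the blocks present is the lead-cored base block, about 0.4 kg; the others are plain, about 60 g; which is which cannot be seen. Three or four blocks are present, the others are None
- block_2_mid (a point): one of the look-alike beech plinth blocks, 80 x 56 x 18 mm (x, y, z) with two flush brass inserts; this point is its centre, 9 mm above its underside, x along its length, z up. Either face may be up. Exactly one of the blocks present is the lead-cored base block, about 0.4 kg; the others are plain, about 60 g; which is which cannot be seen. Three or four blocks are present, the others are None
- block_3_mid (a point): one of the look-alike beech plinth blocks, 80 x 56 x 18 mm (x, y, z) with two flush brass inserts; this point is its centre, 9 mm above its underside, x along its length, z up. Either face may be up. Exactly one of the blocks present is the lead-cored base block, about 0.4 kg; the others are plain, about 60 g; which is which cannot be seen. Three or four blocks are present, the others are None
- block_4_mid (a point): one of the look-alike beech plinth blocks, 80 x 56 x 18 mm (x, y, z) with two flush brass inserts; this point is its centre, 9 mm above its underside, x along its length, z up. Either face may be up. Exactly one of the blocks present is the lead-cored base block, about 0.4 kg; the others are plain, about 60 g; which is which cannot be seen. Three or four blocks are present, the others are None
- block_5_mid (a point): one of the look-alike beech plinth blocks, 80 x 56 x 18 mm (x, y, z) with two flush brass inserts; this point is its centre, 9 mm above its underside, x along its length, z up. Either face may be up. Exactly one of the blocks present is the lead-cored base block, about 0.4 kg; the others are plain, about 60 g; which is which cannot be seen. Three or four blocks are present, the others are None
- block_6_mid (a point): one of the look-alike beech plinth blocks, 80 x 56 x 18 mm (x, y, z) with two flush brass inserts; this point is its centre, 9 mm above its underside, x along its length, z up. Either face may be up. Exactly one of the blocks present is the lead-cored base block, about 0.4 kg; the others are plain, about 60 g; which is which cannot be seen. Three or four blocks are present, the others are None
Not all that is in view belongs to the job. Leave any orange look-alike of the part that bears block_3_mid alone.

How it is judged:
On the way, in this order (a step that is already met when the one before it is completed fails the run):
1. the jaw is opened at least 30 mm with the finished plinth still in the clamp (value of joint jaw above 0.03 m and horizontal distance between plinth_mid and pocket below 0.04 m), for 0.2 s.
2. the finished plinth stands upright on the cork board (x of plinth_mid in the frame of board_top between -0.055 and 0.055 m and y of plinth_mid in the frame of board_top between -0.04 and 0.04 m and angle between plinth_mid's own z axis and vertical below 0.08 rad and z of plinth_mid in the frame of board_top between 0.035 and 0.045 m), for 0.2 s.
At the end, for the whole second after the job is handed in: Old plinth upright on the cork board. Lead-cored block lowest in the pocket (no block bears on another with over 3.5 N), the others on it, all within 3 mm of home, 4.5 mm sideways, 0.06 rad; cap flat on top of all, within 6 mm of the middle and 0.12 rad; jaw shut on the stack (below 3 mm) (all of step 2 and x of block_1_mid in the frame of pocket between -0.003 and 0.003 m and y of block_1_mid in the frame of pocket between -0.0045 and 0.0045 m and angle between the x axis of each of block_1_mid, block_2_mid, block_3_mid, block_4_mid, block_5_mid, block_6_mid and the x axis of pocket, either way round below 0.06 rad and x of block_2_mid in the frame of pocket between -0.003 and 0.003 m and y of block_2_mid in the frame of pocket between -0.0045 and 0.0045 m and x of block_3_mid in the frame of pocket between -0.003 and 0.003 m and y of block_3_mid in the frame of pocket between -0.0045 and 0.0045 m and x of block_4_mid in the frame of pocket between -0.003 and 0.003 m and y of block_4_mid in the frame of pocket between -0.0045 and 0.0045 m and x of block_5_mid in the frame of pocket between -0.003 and 0.003 m and y of block_5_mid in the frame of pocket between -0.0045 and 0.0045 m and x of block_6_mid in the frame of pocket between -0.003 and 0.003 m and y of block_6_mid in the frame of pocket between -0.0045 and 0.0045 m and z of each of block_1_mid, block_2_mid, block_3_mid, block_4_mid, block_5_mid, block_6_mid in the frame of cap_mid below -0.015 m and contact force between block_1 and block_2 below 3.5 N and contact force between each of block_1, block_2 and block_3 below 3.5 N and contact force between each of block_1, block_2, block_3 and block_4 below 3.5 N and contact force between each of block_1, block_2, block_3, block_4 and block_5 below 3.5 N and contact force between each of block_1, block_2, block_3, block_4, block_5 and block_6 below 3.5 N and x of cap_mid in the frame of pocket between -0.006 and 0.006 m and y of cap_mid in the frame of pocket between -0.006 and 0.006 m and angle between the x axis of cap_mid and the x axis of pocket, either way round below 0.12 rad and angle between cap_mid's own z axis and vertical below 0.06 rad and value of joint jaw below 0.003 m and linear speed of each of plinth, cap below 0.02 m/s); the robot touches nothing.
It fails at once if a bottle or the loupe is moved more than 30 mm (distance of any of teal_bottle, amber_bottle, loupe from where it was at the start of the episode above 0.03 m).
It fails at once if the jaw is pressed on a part with more than 60 N (contact force between jaw and plinth above 60 N or contact force between jaw and cap above 60 N or contact force between jaw and block_1 above 60 N or contact force between jaw and block_2 above 60 N or contact force between jaw and block_3 above 60 N or contact force between jaw and block_4 above 60 N or contact force between jaw and block_5 above 60 N or contact force between jaw and block_6 above 60 N).
Of block_1, block_4 only 1 to 1 are there at a start; the rules pass over those that are not, and their reading is None.
Of block_2, block_6 only 1 to 1 are there at a start; the rules pass over those that are not, and their reading is None.
Of block_3, block_5 only 1 to 2 are there at a start; the rules pass over those that are not, and their reading is None.
At some moment in a run one of plinth, cap may be knocked a few centimetres aside while the robot is not near it.
It also fails if it takes over 210 s, if anything falls off the work surface, if the arm or the gripper's body presses on something with over 40 N, if the wrist force passes 120 N, or if a joint passes its speed limit or range.

ROBOT

A 7-joint arm with a two-finger parallel gripper is mounted at the origin on a cart in front of the work surface, level with it; the furniture and walls round the work are solid. World frame = base frame: x ahead of the robot, y to its left, z up, the work surface at z = 0. Lengths are in m, angles in rad, forces in N, time in s.
With the tool pointing down it reaches from about 0.35 to 0.9 m from the base axis. Payload 8.1 kg.
Tool frame: the origin (TCP) lies between the finger pads; the fingertips stand ahead of it and the grasp point (between the pads) is the TCP (arm.nose_length is the z of the fingertips in the tool frame, in m); z points along the fingers, y is the line along which they close (so a half turn about z gives the same grasp; the last joint's range is limited). The gripper opens to 92 mm and grips with 3 to 60 N. Pads are 19 mm wide; open, the fingers measure 130 mm over their backs; the gripper's body (75 mm by 190 mm) begins 47 mm behind the grasp point.
Start: joints at [1.202, 0.434, 0.025, 1.573, -0.012, 1.134, -0.075], TCP at [0.164, -0.603, 0.222] pointing down, gripper open.
Joint ranges: [-2.62, 2.62], [-0.44, 2.09], [-1.27, 1.32], [0.08, 2.57], [-1.32, 4.46], [0.12, 2], [-2.74, 2.74]. Speed limits (rad/s): [2.22, 2.22, 3.01, 3.01, 3.14, 3.14, 3.14].

INTERFACE

Orientations are given as a rotation vector (axis times angle).
In Python, from cell import sensors, optics, arm gives the robot as it stands.
- The arm moves only by the tool arm_command, never from a script. Its argument "deltas" is one flat list of numbers, 7 for each row, row after row: the turn, a rotation vector about the world's x, y, z as a fraction of full scale, then the shift along the world's x, y, z as a fraction of full scale, then the finger opening in mm, from 0 to 91.8. In form: [wx, wy, wz, dx, dy, dz, fingers, wx, wy, wz, dx, dy, dz, fingers, ...]. A call has 1 to 20 rows; each row is the pose to reach, as a shift and turn from the pose commanded when the call began; what a row does not reach only later rows make up. Full scale, the value 1, is 1 m for a shift and 90 degrees for a turn. A row lasts 1/10 s, in which the tool goes at most 50 mm and 8.59 degrees, less where a joint would pass 70% of its speed; a pose out of reach is approached as far as the arm can. A call with a number of a shift or a turn outside -1 to 1 is refused whole. A call with a gripper value outside its range is refused whole. The fingers move at their own pace and stop on an object; "force" is the grip in N (left out, the last holds). Time passes only in rows, so rows that repeat a pose let the fingers close. It gives the time, the measured TCP pose, the force, the opening and the grip force at its end, in the units of the state.
- sensors.observe(): the state, without advancing time (a new reading comes with each control period).
- optics.get_image(name): name is "side" or "top" or "wrist"; returns the picture (400x640x3 uint8, blue, green, red); there is no depth.
- optics.calibration(name): a dict with "camera_matrix" (3x3 intrinsics, pixels), "D" ([k1, k2, p1, p2, k3] as OpenCV has them; the pictures are not rectified), "rvec" (rotation vector, rad) and "tvec" (3), from world to camera coordinates, as OpenCV has them. Camera axes: x right, y down, z forward; pixel columns grow to the right and rows downward; lengths in m; the calibration is good to about 2 mm. A picture is of the moment at which its call begins: read the wrist's pose just before it. calibration takes no time and is no camera call; for the wrist camera it gives the pose at the moment of the call.
- arm.sign_off(): hands the job in; it is judged then, once.
The state is a dict: "clock": time; "joints": joint angles; "dq": joint speeds; "joint_efforts": joint torques, N m; "position": TCP position; "ee_rot": TCP orientation; "force": force on the tool from outside, world axes, zero at the start; "ft_torque": the same for the moment, N m; "width": opening from 0.0 (shut) to 1.0 (fully open); "gripper_force": force on a finger pad.
Only numpy, scipy, OpenCV 4.12 (cv2) and the standard library are available. Lean on these libraries where they do the work, as an engineer would, in place of code of your own. Each camera call takes 0.05 s, during which the arm holds its last target. There are 200 camera calls.

## Working session

There is one attempt and no reset: what is moved stays moved. The work goes in short steps, Python scripts to look and compute and a tool call to move; the robot and the scene stay as the last step left them, time stands still between calls to the robot, and variables do not carry over. Pictures are saved under pics/ and viewed, at most 14 in all, crops included, and the job is handed in when it is done.

Besides the shell and the picture viewer there is one more tool, called after "Request:" as name(argument=value, ...) on one line, values as JSON. arm_command: Moves the arm, as the interface text tells. Its arguments: {"type":"object","properties":{"deltas":{"type":"array","items":{"type":"number"}},"force":{"type":"number"}},"required":["deltas"]}

```bash
ls; mkdir -p pics; python3 - <<'E'
from cell import sensors, optics, arm
import cv2
s=sensors.observe()
print({k:s[k] for k in('clock','position','ee_rot','width','force')},arm.nose_length)
for n in('side','top','wrist'):
    im=optics.get_image(n);cv2.imwrite(f'pics/{n}0.png',im)
    c=optics.calibration(n);print(n,c)
E
```

```text
pics
{'clock': 0.0, 'position': array([ 0.16398563, -0.60257571,  0.22114842]), 'ee_rot': array([-3.11238888e+00, -4.15965516e-01,  5.23139295e-04]), 'width': 1.0041839225228175, 'force': array([0.12180676, 0.04420198, 0.44679227])} 0.019
side {'camera_matrix': array([[379.88249592,   0.        , 318.25913215],
       [  0.        , 379.88249592, 203.66738024],
       [  0.        ,   0.        ,   1.        ]]), 'D': array([-0.03537323,  0.        ,  0.        ,  0.        ,  0.        ]), 'rvec': array([ 0.21322177, -2.94274827,  0.96271203]), 'tvec': array([0.53456886, 0.16299458, 1.26749832])}
top {'camera_matrix': array([[470.59425136,   0.        , 310.59043298],
       [  0.        , 470.59425136, 201.12437923],
       [  0.        ,   0.        ,   1.        ]]), 'D': array([0.00826123, 0.        , 0.        , 0.        , 0.        ]), 'rvec': array([ 2.24930631, -1.96695218,  0.20652091]), 'tvec': array([-0.10890386,  0.54329033,  1.40423088])}
wrist {'camera_matrix': array([[283.66223779,   0.        , 316.76498952],
       [  0.        , 283.66223779, 197.5660198 ],
       [  0.        ,   0.        ,   1.        ]]), 'D': array([-0.01501852,  0.        ,  0.        ,  0.        ,  0.        ]), 'rvec': array([-2.30035201,  1.7560961 ,  0.26451136]), 'tvec': array([-0.62217446, -0.03635065,  0.39002243])}
```

View pics/top0.png

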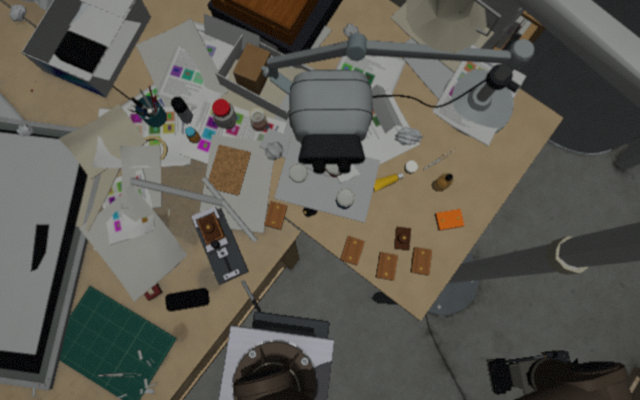

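View pics/side0.png

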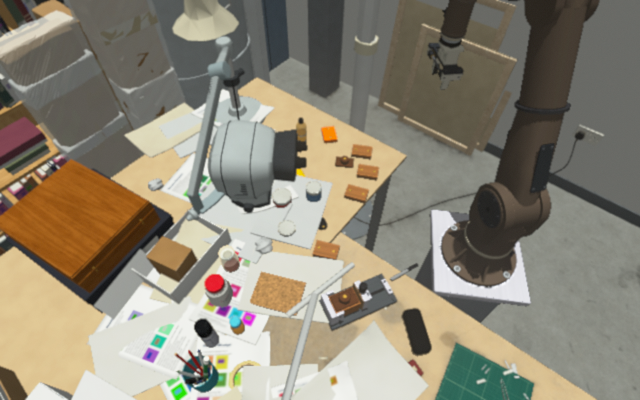

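```bash
cat > h.py <<'E'
import numpy as np, cv2
from cell import sensors, optics, arm
def ray(c,uv):
    R=cv2.Rodrigues(c['rvec'])[0]
    p=cv2.undistortPoints(np.float64(uv).reshape(-1,1,2),c['camera_matrix'],c['D']).reshape(-1,2)
    d=np.c_[p,np.ones(len(p))]@R
    return -R.T@c['tvec'],d/np.linalg.norm(d,axis=1)[:,None]
def plane(c,uv,z):
    o,d=ray(c,uv); return o+d*((z-o[2])/d[:,2])[:,None]
def tri(c1,p1,c2,p2):
    o1,d1=ray(c1,p1);o2,d2=ray(c2,p2);out=[]
    for a,b in zip(d1,d2):
        s=np.linalg.lstsq(np.c_[a,-b],o2-o1,rcond=None)[0]
        P,Q=o1+a*s[0],o2+b*s[1];out.append(np.r_[(P+Q)/2,np.linalg.norm(P-Q)])
    return np.array(out)
def proj(c,P): return cv2.projectPoints(np.float64(P),c['rvec'],c['tvec'],c['camera_matrix'],c['D'])[0].reshape(-1,2)
E
python3 - <<'E'
from h import *
np.set_printoptions(precision=3,suppress=True)
ct,cs=optics.calibration('top'),optics.calibration('side')
names=['blkA','blkB','blkC','blkD','cap','orange','board','plinthboss','clampknob','bottle','loupe','knuckle']
t=[(352,250),(386,266),(421,261),(276,215),(402,236),(450,219),(230,170),(210,229),(225,250),(443,182),(310,211),(204,181)]
s=[(356,193),(367,172),(361,152),(326,249),(344,160),(328,134),(278,292),(346,296),(362,290),(300,130),(322,224),(350,266)]
for n,a,b,r in zip(names,t,s,tri(ct,t,cs,s)): print(n,r,plane(ct,[a],0.0)[0])
im=cv2.imread('pics/top0.png')
a=cv2.resize(im[130:290,120:330],None,fx=3.8,fy=3.7,interpolation=cv2.INTER_CUBIC)
cv2.imwrite('pics/topA.png',a)
b=cv2.resize(im[150:290,290:480],None,fx=4,fy=4,interpolation=cv2.INTER_CUBIC)
cv2.imwrite('pics/topB.png',b)
im=cv2.imread('pics/side0.png')
cv2.imwrite('pics/sideA.png',cv2.resize(im[110:350,200:430],None,fx=3.4,fy=2.5,interpolation=cv2.INTER_CUBIC))
E
```

```text
blkA [ 0.425 -0.184  0.008  0.001] [ 0.426 -0.185  0.   ]
blkB [ 0.391 -0.296  0.005  0.002] [ 0.39  -0.296  0.   ]
blkC [ 0.422 -0.404 -0.001  0.003] [ 0.42  -0.404  0.   ]
blkD [0.503 0.068 0.012 0.002] [0.504 0.069 0.   ]
cap [ 0.487 -0.334  0.018  0.002] [ 0.491 -0.337  0.   ]
orange [ 0.567 -0.484  0.003  0.003] [ 0.566 -0.484  0.   ]
board [0.631 0.238 0.008 0.002] [0.632 0.24  0.   ]
plinthboss [0.423 0.252 0.082 0.002] [0.432 0.27  0.   ]
clampknob [0.373 0.205 0.032 0.007] [0.372 0.212 0.   ]
bottle [ 0.675 -0.441  0.049  0.008] [ 0.685 -0.453  0.   ]
loupe [ 0.532 -0.037 -0.001  0.   ] [ 0.532 -0.037  0.   ]
knuckle [0.472 0.252 0.303 0.095] [0.584 0.317 0.   ]
```

View pics/topA.png

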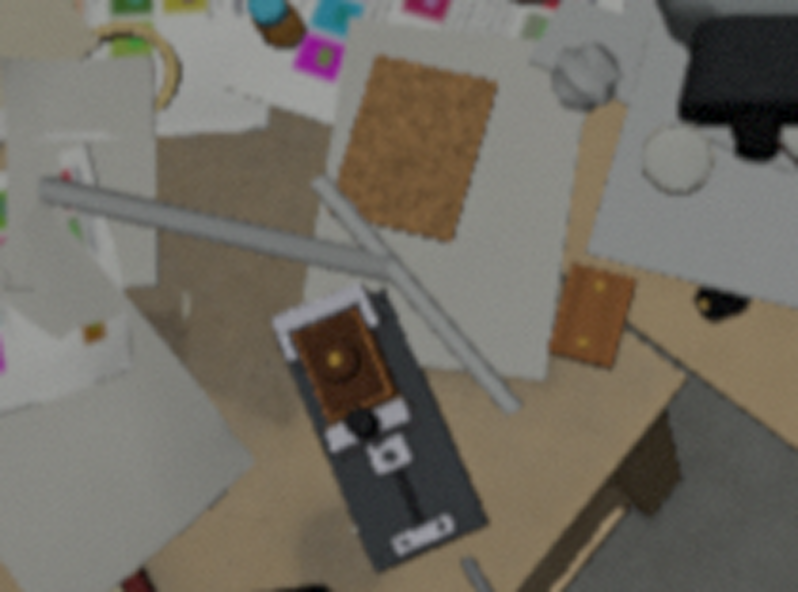

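View pics/sideA.png

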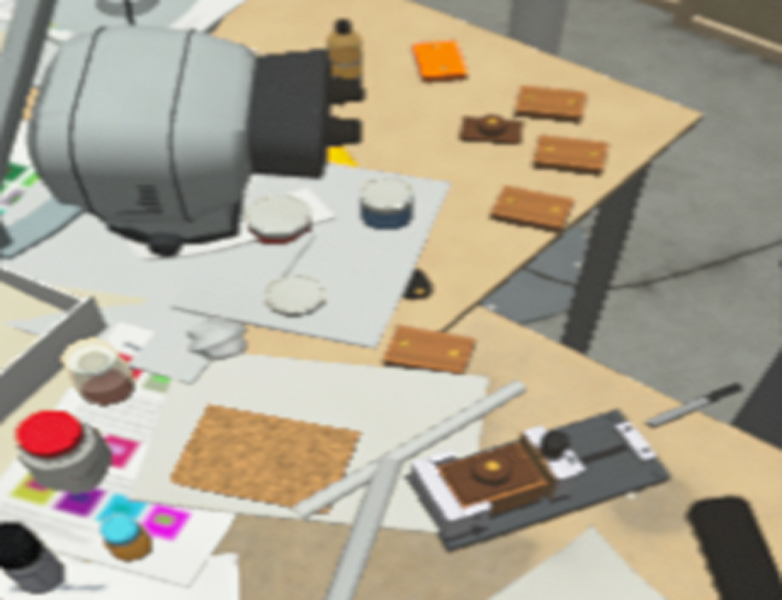

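```bash
python3 - <<'E'
from h import *
np.set_printoptions(precision=3,suppress=True)
ct,cs=optics.calibration('top'),optics.calibration('side')
t=[(203.2,179.2),(255.5,240.3),(222,201)];s=[(287.6,315.2),(352.9,264.8),(314,294)]
print('lamp',tri(ct,t,cs,s)); 
f=lambda x,y:(120+x/3.8,130+y/3.7); g=lambda x,y:(200+x/3.4,110+y/2.5)
# clamp points: bed corners front, plinth boss, knob, ustop corners, block D, board
T=[f(380,570),f(487,522),f(335,358),f(363,420),f(275,322),f(360,287),f(375,57),f(496,83),f(450,240),f(340,203),f(270,10)]
S=[g(667,475),g(618,410),g(492,466),g(553,443),g(450,540),g(415,470),g(300,515),g(172,482),g(210,405),g(360,432),g(118,522)]
N=['bedF1','bedF2','boss','knob','u1','u2','bd1','bd2','bd3','bd4','teal']
for n,a,r in zip(N,T,tri(ct,T,cs,S)): print(n,r, plane(ct,[a],.02)[0])
print('bed',plane(ct,T[:2],.016)); print('U',plane(ct,T[4:6],.078)); print('boss',plane(ct,[T[2]],.096),'knob',plane(ct,[T[3]],.116))
# side ray only for bd
print(plane(cs,[g(172,482),g(210,405),g(360,432),g(310,512)],.02))
E
```

```text
lamp [[0.585 0.313 0.029 0.003]
 [0.412 0.119 0.024 0.002]
 [0.519 0.24  0.038 0.001]]
bedF1 [0.267 0.209 0.002 0.002] [0.266 0.206 0.02 ]
bedF2 [0.317 0.129 0.005 0.001] [0.316 0.127 0.02 ]
boss [0.428 0.257 0.09  0.   ] [0.436 0.273 0.02 ]
knob [0.38  0.225 0.098 0.   ] [0.387 0.241 0.02 ]
u1 [0.455 0.325 0.03  0.006] [0.46  0.327 0.02 ]
u2 [0.493 0.256 0.054 0.001] [0.499 0.263 0.02 ]
bd1 [0.64  0.296 0.035 0.118] [0.703 0.286 0.02 ]
bd2 [ 0.753  0.214 -0.185  0.002] [0.694 0.18  0.02 ]
bd3 [0.617 0.197 0.041 0.141] [0.549 0.195 0.02 ]
bd4 [0.539 0.26  0.155 0.003] [0.569 0.292 0.02 ]
teal [0.718 0.363 0.082 0.008] [0.734 0.382 0.02 ]
bed [[0.266 0.206 0.016]
 [0.316 0.127 0.016]]
U [[0.452 0.312 0.078]
 [0.489 0.25  0.078]]
boss [[0.427 0.255 0.096]] knob [[0.379 0.221 0.116]]
[[0.704 0.288 0.02 ]
 [0.694 0.184 0.02 ]
 [0.55  0.2   0.02 ]
 [0.577 0.307 0.02 ]]
```

View pics/topB.png

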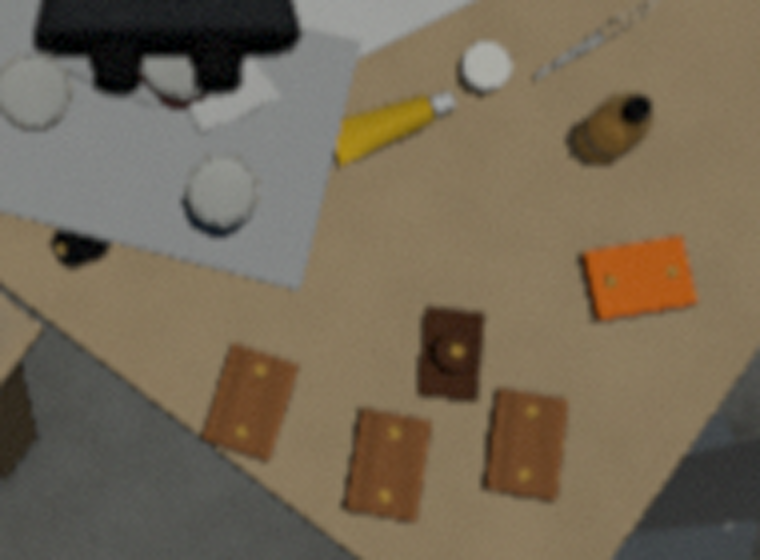

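```bash
python3 - <<'E'
from h import *
from scipy.spatial.transform import Rotation as Ro
np.set_printoptions(precision=4,suppress=True)
c=optics.calibration('wrist');s=sensors.observe()
R=cv2.Rodrigues(c['rvec'])[0];C=-R.T@c['tvec']
T=Ro.from_rotvec(s['ee_rot']).as_matrix()
print('cam in tool',T.T@(C-s['position']));print('cam axes in tool',T.T@R.T);print(C, s['position'])
ct=optics.calibration('top')
f=lambda x,y:(290+x/4,150+y/4)
for n,p,z in [('A',[(237,345),(298,362),(268,461),(205,437)],.018),('B',[(360,409),(430,420),(415,521),(347,508)],.018),('C',[(495,388),(567,401),(555,500),(487,488)],.018),('cap',[(427,308),(483,313),(475,401),(420,393)],.008)]:
    q=plane(ct,[f(*a) for a in p],z);d=(q[0]+q[1]-q[2]-q[3])/2;print(n,q.mean(0),np.linalg.norm(d),np.arctan2(d[1],d[0]))
E
```

```text
cam in tool [ 0.0801 -0.0022 -0.1615]
cam axes in tool [[ 0.0008 -0.9561 -0.2931]
 [ 1.      0.0008  0.0004]
 [-0.0001 -0.2931  0.9561]]
[ 0.2408 -0.5796  0.3828] [ 0.164  -0.6027  0.2213]
A [ 0.4233 -0.1865  0.018 ] 0.07862906570487123 -0.1976704045156876
B [ 0.3888 -0.2965  0.018 ] 0.07800052412511807 -0.039280161743001064
C [ 0.4186 -0.4012  0.018 ] 0.07766250267114685 -0.014601361408632753
cap [ 0.4826 -0.3389  0.008 ] 0.06908552016566911 0.007801238464868482
```

Request:
arm_command(deltas=[0, 0, 0, 0.24, 0.25, 0.13, 91, 0, 0, 0, 0.24, 0.25, 0.13, 91, 0, 0, 0, 0.24, 0.25, 0.13, 91, 0, 0, 0, 0.24, 0.25, 0.13, 91, 0, 0, 0, 0.24, 0.25, 0.13, 91, 0, 0, 0, 0.24, 0.25, 0.13, 91, 0, 0, 0, 0.24, 0.25, 0.13, 91, 0, 0, 0, 0.24, 0.25, 0.13, 91, 0, 0, 0, 0.24, 0.25, 0.13, 91, 0, 0, 0, 0.24, 0.25, 0.13, 91, 0, 0, 0, 0.24, 0.25, 0.13, 91, 0, 0, 0, 0.24, 0.25, 0.13, 91])

```text
clock: 1.35
position: [0.4029, -0.3542, 0.3513]
ee_rot: [-3.114, -0.412, 0.002]
force: [-0.1, -0.6, -0.1]
width: 0.991
gripper_force: 0.0
```

```bash
cat >> h.py <<'E'
import pickle
def snap(name):
    s=sensors.observe();c=optics.calibration('wrist');im=optics.get_image('wrist')
    cv2.imwrite(f'pics/{name}.png',im);pickle.dump((c,s),open(f'pics/{name}.pkl','wb'));return im,c,s
def load(name): return (cv2.imread(f'pics/{name}.png'),)+pickle.load(open(f'pics/{name}.pkl','rb'))
E
python3 -c "
from h import *
snap('w1')"
```

Request:
arm_command(deltas=[0, 0, 0.182, -0.04, 0.51, 0.0, 91, 0, 0, 0.182, -0.04, 0.51, 0.0, 91, 0, 0, 0.182, -0.04, 0.51, 0.0, 91, 0, 0, 0.182, -0.04, 0.51, 0.0, 91, 0, 0, 0.182, -0.04, 0.51, 0.0, 91, 0, 0, 0.182, -0.04, 0.51, 0.0, 91, 0, 0, 0.182, -0.04, 0.51, 0.0, 91, 0, 0, 0.182, -0.04, 0.51, 0.0, 91, 0, 0, 0.182, -0.04, 0.51, 0.0, 91, 0, 0, 0.182, -0.04, 0.51, 0.0, 91, 0, 0, 0.182, -0.04, 0.51, 0.0, 91, 0, 0, 0.182, -0.04, 0.51, 0.0, 91, 0, 0, 0.182, -0.04, 0.51, 0.0, 91, 0, 0, 0.182, -0.04, 0.51, 0.0, 91, 0, 0, 0.182, -0.04, 0.51, 0.0, 91, 0, 0, 0.182, -0.04, 0.51, 0.0, 91])

```text
clock: 3.0
position: [0.3644, 0.1561, 0.3519]
ee_rot: [3.023, 0.853, 0.0]
force: [-1.0, 0.2, 0.2]
width: 0.993
gripper_force: 0.0
```

```bash
python3 -c "
from h import *
im,c,s=snap('w2');print(s['position'],s['ee_rot'])"
```

```text
[0.36439104 0.15609966 0.35193644] [3.02345225e+00 8.52720348e-01 7.53205890e-05]
```

View pics/w2.png

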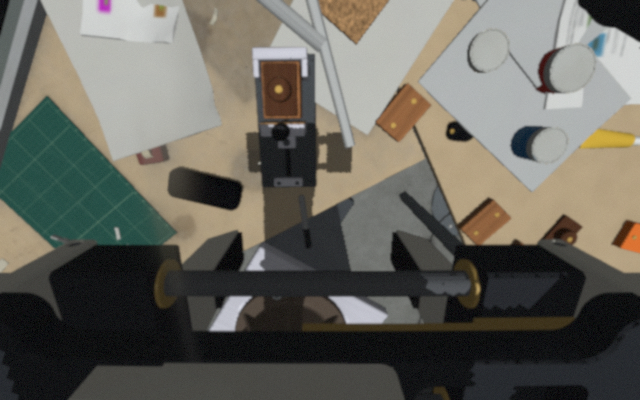

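View pics/w1.png

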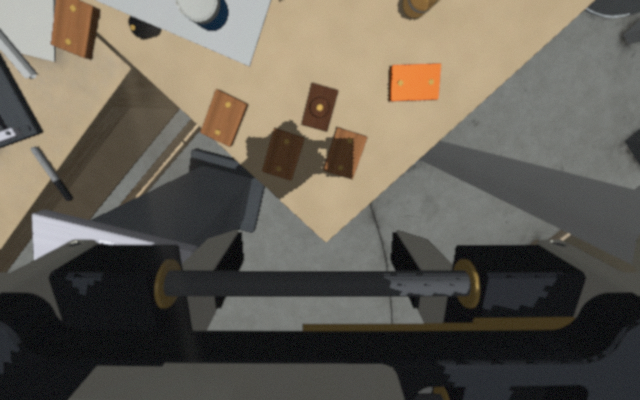

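```bash
python3 - <<'E'
from h import *
np.set_printoptions(precision=4,suppress=True)
im,c,s=load('w2')
def blobs(im,roi,lo,hi,amin):
    x0,y0,x1,y1=roi;h=cv2.cvtColor(im,cv2.COLOR_BGR2HSV)[y0:y1,x0:x1]
    m=cv2.inRange(h,lo,hi);n,l,st,ce=cv2.connectedComponentsWithStats(m)
    for i in range(1,n):
        if st[i,4]>=amin:
            k=cv2.findContours((l==i).astype(np.uint8),0,2)[0][0];r=cv2.minAreaRect(k);b=cv2.boxPoints(r)+[x0,y0]
            print(st[i,4],ce[i]+[x0,y0],r[1],b.tolist())
print('plinth');blobs(im,(245,40,325,130),(3,90,30),(20,255,200),200)
print('brass');blobs(im,(245,40,325,130),(18,120,140),(32,255,255),4)
print('white U');blobs(im,(240,30,325,80),(0,0,170),(180,40,255),100)
print('black knob');blobs(im,(262,110,300,150),(0,0,0),(180,255,45),50)
print('blkD');blobs(im,(370,80,440,145),(3,110,60),(18,255,220),200)
h=cv2.cvtColor(im,cv2.COLOR_BGR2HSV)
for p in[(282,90),(270,70),(280,131),(285,50),(300,150),(325,150)]:print(p,h[p[1],p[0]])
E
```

```text
plinth
2221 [281.1409  89.4516] (58.27340316772461, 39.00880813598633) [[260.36900520324707, 61.225236892700195], [299.34664154052734, 59.6661319732666], [301.67572021484375, 117.89297485351562], [262.69808197021484, 119.45207977294922]]
brass
49 [278.2245  88.7347] (7.0, 7.0) [[275.0, 85.0], [282.0, 85.0], [282.0, 92.0], [275.0, 92.0]]
white U
1437 [287.8135  52.1447] (72.43704223632812, 47.66370391845703) [[251.631103515625, 75.83431625366211], [253.9723892211914, 28.228149890899658], [326.3219909667969, 31.786327362060547], [323.98070526123047, 79.39249420166016]]
black knob
512 [278.0312 138.1816] (27.0, 37.0) [[262.0, 122.0], [299.0, 122.0], [299.0, 149.0], [262.0, 149.0]]
blkD
1561 [402.647  112.2985] (32.95266342163086, 51.068824768066406) [[373.90243911743164, 122.12195587158203], [405.8048782348633, 82.24390506744385], [431.5365867614746, 102.82926940917969], [399.63414764404297, 142.7073211669922]]
(282, 90) [ 19 137 141]
(270, 70) [ 12 135  83]
(280, 131) [100 102  15]
(285, 50) [113  15 215]
(300, 150) [113  31  33]
(325, 150) [ 20  68 169]
```

```bash
python3 - <<'E'
from h import *
np.set_printoptions(precision=4,suppress=True)
im,c,s=load('w2');ct,cs=optics.calibration('top'),optics.calibration('side')
b=[[260.4,61.2],[299.3,59.7],[301.7,117.9],[262.7,119.5]]
q=plane(c,b,.070);print('blk',q,q.mean(0));d=q[0]+q[1]-q[2]-q[3];print(np.arctan2(d[1],d[0]),np.linalg.norm(d)/2,np.linalg.norm(q[0]-q[1]))
print('brass',plane(c,[[278.2,88.7]],.096),'knob',plane(c,[[280,130.5]],.116))
q=plane(c,[[261,186],[315.5,185.5]],.016);print('bed',q,np.linalg.norm(q[0]-q[1]));v=q[0]-q[1];print(np.arctan2(-v[0],v[1]))
q=plane(c,[[253,49],[308,47.5]],.078);print('U',q,np.linalg.norm(q[0]-q[1]));v=q[0]-q[1];print(np.arctan2(-v[0],v[1]))
# heights: top vs wrist
def brass(im,x0,y0,x1,y1):
    h=cv2.cvtColor(im,cv2.COLOR_BGR2HSV)[y0:y1,x0:x1];m=cv2.inRange(h,(18,100,120),(32,255,255))
    M=cv2.moments(m,True);return [x0+M['m10']/M['m00'],y0+M['m01']/M['m00']],M['m00']
t=cv2.imread('pics/top0.png');sd=cv2.imread('pics/side0.png')
pt,_=brass(t,200,215,220,235);ps,_=brass(sd,335,285,355,305);pw=[278.2,88.7]
print(pt,ps,tri(ct,[pt],c,[pw]),tri(ct,[pt],cs,[ps]),tri(c,[pw],cs,[ps]))
k=[120+363/3.8,130+420/3.7];ks=[200+553/3.4,110+440/2.5];print('knob',tri(c,[[280,130.5],],ct,[k]),tri(c,[[280,130.5],],cs,[ks]))
# block D
b=[[373.9,122.1],[405.8,82.2],[431.5,102.8],[399.6,142.7]];q=plane(c,b,.018);print('D',q,q.mean(0));d=q[1]+q[2]-q[0]-q[3];print(np.arctan2(d[1],d[0]),np.linalg.norm(d)/2)
print('D tri',tri(c,[[402.6,112.3]],ct,[[276,215]]))
E
```

```text
blk [[0.448  0.3041 0.07  ]
 [0.4787 0.2576 0.07  ]
 [0.4115 0.2138 0.07  ]
 [0.3787 0.2628 0.07  ]] [0.4293 0.2596 0.07  ]
0.5579975870876724 0.080466981092687 0.05570343720632278
brass [[0.4292 0.2605 0.096 ]] knob [[0.3838 0.2292 0.116 ]]
bed [[0.2681 0.2176 0.016 ]
 [0.3205 0.1339 0.016 ]] 0.09878724554537534
0.5598271121673224
U [[0.4561 0.3184 0.078 ]
 [0.4976 0.2542 0.078 ]] 0.07644895370078547
0.5735801112054588
[207.5, 226.5] [344.53846153846155, 295.84615384615387] [[0.4295 0.2631 0.0736 0.0014]] [[0.4279 0.2573 0.0955 0.0013]] [[0.429  0.2597 0.1015 0.0006]]
knob [[0.3806 0.23   0.0802 0.0042]] [[0.3825 0.2291 0.1152 0.0024]]
D [[0.4672 0.1078 0.018 ]
 [0.5464 0.0995 0.018 ]
 [0.5432 0.0439 0.018 ]
 [0.4622 0.0502 0.018 ]] [0.5047 0.0754 0.018 ]
-0.09070073010171203 0.08044444344781108
D tri [[ 0.5074  0.0698 -0.0068  0.0037]]
```

Request:
arm_command(deltas=[0, 0, 0.006, 0.02, 0.074, -0.1, 70, 0, 0, 0.006, 0.02, 0.074, -0.1, 70, 0, 0, 0.006, 0.02, 0.074, -0.1, 70, 0, 0, 0.006, 0.02, 0.074, -0.18, 70, 0, 0, 0.006, 0.02, 0.074, -0.22, 70, 0, 0, 0.006, 0.02, 0.074, -0.247, 70, 0, 0, 0.006, 0.02, 0.074, -0.247, 70, 0, 0, 0.006, 0.02, 0.074, -0.247, 70, 0, 0, 0.006, 0.02, 0.074, -0.247, 70])

```text
clock: 3.95
position: [0.3856, 0.232, 0.1073]
ee_rot: [-3.018, -0.869, -0.005]
force: [1.0, 0.0, 1.4]
width: 0.757
gripper_force: 0.0
```

Request:
arm_command(deltas=[0, 0, 0, 0, 0, 0, 10, 0, 0, 0, 0, 0, 0, 10, 0, 0, 0, 0, 0, 0, 10, 0, 0, 0, 0, 0, 0, 10, 0, 0, 0, 0, 0, 0, 10, 0, 0, 0, 0, 0, 0, 10], force=20)

```text
clock: 4.55
position: [0.3842, 0.2308, 0.105]
ee_rot: [3.019, 0.87, -0.0]
force: [3.8, -6.2, 0.2]
width: 0.289
gripper_force: 4.0
```

Request:
arm_command(deltas=[0, 0, 0, 0, 0, 0, 10, 0, 0, 0, 0, 0, 0, 10, 0, 0, 0, -0.004, -0.0025, 0, 10, 0, 0, 0, -0.008, -0.005, 0, 10, 0, 0, 0, -0.012, -0.0075, 0, 10, 0, 0, 0, -0.016, -0.01, 0, 10, 0, 0, 0, -0.02, -0.0125, 0, 10, 0, 0, 0, -0.024, -0.015, 0, 10, 0, 0, 0, -0.028, -0.0175, 0, 10, 0, 0, 0, -0.032, -0.02, 0, 10, 0, 0, 0, -0.036, -0.0225, 0, 10, 0, 0, 0, -0.0405, -0.0254, 0, 10, 0, 0, 0, -0.0405, -0.0254, 0, 10, 0, 0, 0, -0.0405, -0.0254, 0, 10, 0, 0, 0, -0.0405, -0.0254, 0, 10, 0, 0, 0, -0.0405, -0.0254, 0, 10])

```text
clock: 6.15
position: [0.3471, 0.2062, 0.1055]
ee_rot: [-3.018, -0.867, -0.009]
force: [13.5, -0.5, -8.9]
width: 0.248
gripper_force: 20.0
```

Request:
arm_command(deltas=[0, 0, 0, 0, 0, 0, 50, 0, 0, 0, 0, 0, 0, 50, 0, 0, 0, 0, 0, 0, 50, 0, 0, 0, 0, 0, 0.05, 50, 0, 0, 0, 0, 0, 0.1, 91, 0, 0, 0, 0, 0, 0.15, 91, 0, 0, 0, 0, 0, 0.15, 91, 0, 0, 0, 0, 0, 0.15, 91, 0, 0, 0, 0, 0, 0.15, 91])

```text
clock: 7.05
position: [0.3429, 0.2049, 0.254]
ee_rot: [3.018, 0.87, -0.003]
force: [0.5, -0.6, -0.7]
width: 0.93
gripper_force: 0.0
```

```bash
python3 - <<'E'
from h import *
np.set_printoptions(precision=4,suppress=True)
im,c,s=snap('w3');print(s['position'],s['ee_rot'])
im=cv2.convertScaleAbs(im,alpha=1.5)
cv2.imwrite('pics/w3b.png',cv2.resize(im[0:250,180:460],None,fx=2.4,fy=2.4,interpolation=cv2.INTER_CUBIC))
E
```

```text
[0.3429 0.2049 0.254 ] [ 3.0181  0.8697 -0.0027]
```

View pics/w3b.png

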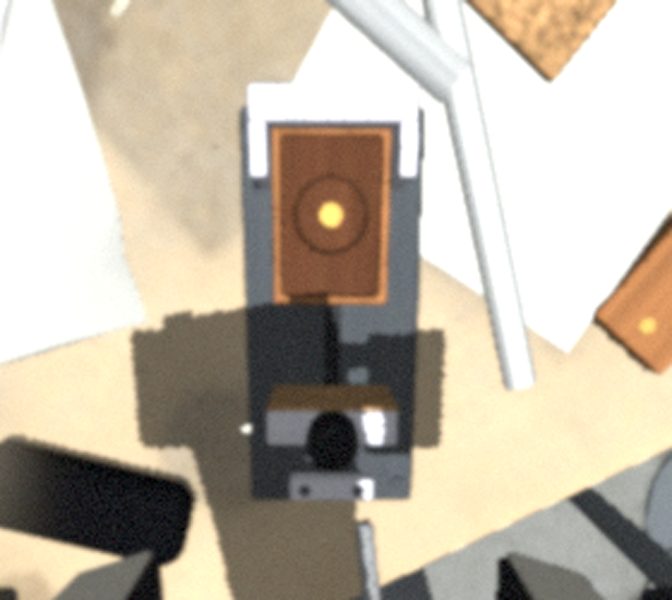

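```bash
python3 - <<'E'
from h import *
np.set_printoptions(precision=4,suppress=True)
im,c,s=load('w3');g=lambda *P:[(180+x/2.4,y/2.4) for x,y in P]
ax=np.array([np.cos(.56),np.sin(.56)]);ay=np.array([-ax[1],ax[0]])
def show(n,p,z):
    q=plane(c,g(*p),z);m=q.mean(0);r=(q[:,:2]-[.4293,.26]);print(n,m,'clamp xy',np.c_[r@ax,r@ay].ravel())
show('brass',[(331,214)],.096);show('blk corners',[(272,128),(391,127),(387,302),(273,302)],.070)
show('cheek inner front',[(266,178),(400,178)],.078);show('stop outer back',[(247,85),(422,85)],.078);show('stop face',[(267,122),(400,122)],.078)
show('knob',[(331,440)],.116);show('jawface top',[(271,409),(397,409)],.082);show('bed front',[(251,498),(409,498)],.016)
q=plane(c,g((272,128),(391,127),(387,302),(273,302)),.07);d=q[0]+q[1]-q[2]-q[3];print(np.arctan2(d[1],d[0]))
im2,c2,s2=load('w2');print('tri brass',tri(c,g((331,214)),c2,[[278.2,88.7]]))
print('board corner',plane(c,g((549,80),),.02))
E
```

```text
brass [0.4292 0.26   0.096 ] clamp xy [-0.0001  0.0001]
blk corners [0.4292 0.2601 0.07  ] clamp xy [ 0.0388  0.0272  0.0394 -0.0276 -0.0391 -0.0278 -0.0392  0.0284]
cheek inner front [0.4438 0.2681 0.078 ] clamp xy [ 0.0165  0.0298  0.0167 -0.0316]
stop outer back [0.4765 0.288  0.078 ] clamp xy [ 0.0548  0.0373  0.0549 -0.0401]
stop face [0.4637 0.2804 0.078 ] clamp xy [ 0.0399  0.0288  0.04   -0.0309]
knob [0.3467 0.2081 0.116 ] clamp xy [-0.0975 -0.0002]
jawface top [0.3537 0.2105 0.082 ] clamp xy [-0.0903  0.0296 -0.0902 -0.0331]
bed front [0.2938 0.1748 0.016 ] clamp xy [-0.1602  0.0489 -0.16   -0.0492]
0.5539226062256806
tri brass [[0.4291 0.26   0.0989 0.0003]]
board corner [[0.5493 0.2018 0.02  ]]
```

Request:
arm_command(deltas=[0, 0, 0, 0.0825, 0.0525, -0.04, 91, 0, 0, 0, 0.0825, 0.0525, -0.06, 91, 0, 0, 0, 0.0825, 0.0525, -0.09, 91, 0, 0, 0, 0.0825, 0.0525, -0.12, 91, 0, 0, 0, 0.0825, 0.0525, -0.15, 91, 0, 0, 0, 0.0825, 0.0525, -0.18, 91, 0, 0, 0, 0.0825, 0.0525, -0.194, 91, 0, 0, 0, 0.0825, 0.0525, -0.194, 91, 0, 0, 0, 0.0825, 0.0525, -0.194, 91])

```text
clock: 8.0
position: [0.426, 0.2584, 0.0613]
ee_rot: [-3.018, -0.871, 0.001]
force: [0.1, 0.2, -0.0]
width: 0.99
gripper_force: 0.0
```

Request:
arm_command(deltas=[0, 0, 0, 0, 0, 0, 45, 0, 0, 0, 0, 0, 0, 45, 0, 0, 0, 0, 0, 0, 45, 0, 0, 0, 0, 0, 0, 45, 0, 0, 0, 0, 0, 0, 45, 0, 0, 0, 0, 0, 0, 45, 0, 0, 0, 0, 0, 0, 45], force=30)

```text
clock: 8.7
position: [0.4265, 0.2578, 0.0612]
ee_rot: [3.018, 0.869, 0.001]
force: [-0.2, -2.2, 5.9]
width: 0.602
gripper_force: 30.0
```

Request:
arm_command(deltas=[0, 0, 0, 0, 0, 0.03, 45, 0, 0, 0, 0, 0, 0.06, 45, 0, 0, 0, 0, 0, 0.1, 45, 0, 0, 0, 0, 0, 0.1, 45, 0, 0, -0.05, 0.03, 0, 0.1, 45, 0, 0, -0.1, 0.07, -0.005, 0.1, 45, 0, 0, -0.15, 0.11, -0.01, 0.1, 45, 0, 0, -0.2, 0.15, -0.0135, 0.1, 45, 0, 0, -0.229, 0.19, -0.0135, 0.1, 45, 0, 0, -0.229, 0.214, -0.0135, 0.1, 45, 0, 0, -0.229, 0.214, -0.0135, 0.08, 45, 0, 0, -0.229, 0.214, -0.0135, 0.05, 45, 0, 0, -0.229, 0.214, -0.0135, 0.03, 45, 0, 0, -0.229, 0.214, -0.0135, 0.02, 45, 0, 0, -0.229, 0.214, -0.0135, 0.02, 45, 0, 0, -0.229, 0.214, -0.0135, 0.02, 45])

```text
clock: 10.3
position: [0.6402, 0.2449, 0.0812]
ee_rot: [-3.125, -0.316, -0.0]
force: [0.3, -0.2, -4.1]
width: 0.6
gripper_force: 30.0
```

```bash
python3 - <<'E'
from h import *
s=sensors.observe();print(s['position'],s['force'],s['width'])
im=optics.get_image('side')
cv2.imwrite('pics/s2.png',cv2.resize(im[200:350,200:400],None,fx=4,fy=4,interpolation=cv2.INTER_CUBIC))
E
```

```text
[0.64021764 0.24486987 0.08115449] [ 0.33206371 -0.20094758 -4.05767891] 0.6004161419331209
```

View pics/s2.png

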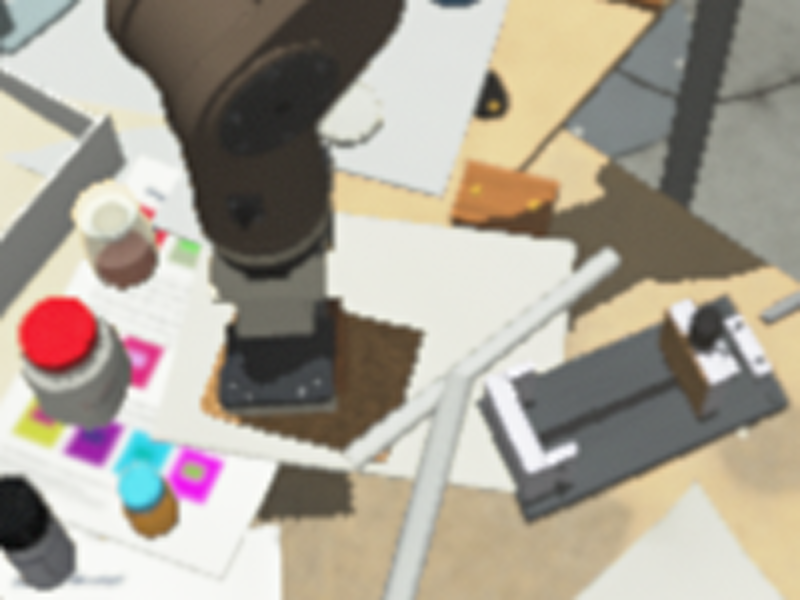

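Request:
arm_command(deltas=[0, 0, 0, 0, 0, -0.005, 45, 0, 0, 0, 0, 0, -0.01, 45, 0, 0, 0, 0, 0, -0.0135, 45, 0, 0, 0, 0, 0, -0.015, 45, 0, 0, 0, 0, 0, -0.015, 45, 0, 0, 0, 0, 0, -0.015, 45])

```text
clock: 10.95
position: [0.6402, 0.2446, 0.066]
ee_rot: [-3.126, -0.316, -0.0]
force: [-0.9, 0.2, -4.6]
width: 0.605
gripper_force: 30.0
```

Request:
arm_command(deltas=[0, 0, 0, 0, 0, -0.001, 45, 0, 0, 0, 0, 0, -0.0015, 45, 0, 0, 0, 0, 0, -0.0015, 45, 0, 0, 0, 0, 0, -0.0015, 45])

```text
clock: 11.35
position: [0.6403, 0.2447, 0.0653]
ee_rot: [-3.126, -0.316, -0.001]
force: [-2.4, -1.7, 5.6]
width: 0.6
gripper_force: 30.0
```

Request:
arm_command(deltas=[0, 0, 0, 0, 0, 0, 80, 0, 0, 0, 0, 0, 0, 80, 0, 0, 0, 0, 0, 0, 80, 0, 0, 0, 0, 0, 0.03, 80, 0, 0, 0, 0, 0, 0.08, 80, 0, 0, 0, 0, 0, 0.13, 80, 0, 0, 0, -0.05, 0, 0.16, 80, 0, 0, 0, -0.1, 0, 0.185, 80, 0, 0, 0, -0.15, 0, 0.185, 80, 0, 0, 0, -0.2, 0, 0.185, 80, 0, 0, 0, -0.22, 0, 0.185, 80, 0, 0, -0.12, -0.22, -0.04, 0.185, 80, 0, 0, -0.18, -0.24, -0.08, 0.185, 80, 0, 0, -0.18, -0.24, -0.12, 0.185, 80, 0, 0, -0.18, -0.24, -0.15, 0.185, 80, 0, 0, -0.18, -0.24, -0.175, 0.185, 80, 0, 0, -0.18, -0.24, -0.175, 0.185, 80, 0, 0, -0.18, -0.24, -0.175, 0.185, 80])

```text
clock: 13.15
position: [0.4003, 0.0695, 0.2496]
ee_rot: [-3.139, 0.13, -0.001]
force: [0.1, 1.3, -0.2]
width: 0.874
gripper_force: 0.0
```

```bash
cat >> h.py <<'E'
def rects(im,c,zs=(.018,),lo=(3,110,70),hi=(18,255,255),amin=300,roi=(0,0,640,240)):
    x0,y0,x1,y1=roi;h=cv2.cvtColor(im,cv2.COLOR_BGR2HSV)[y0:y1,x0:x1]
    m=cv2.inRange(h,lo,hi)
    m=cv2.morphologyEx(m,cv2.MORPH_CLOSE,np.ones((5,5),np.uint8))
    for k in cv2.findContours(m,cv2.RETR_EXTERNAL,cv2.CHAIN_APPROX_NONE)[0]:
        if cv2.contourArea(k)<amin: continue
        p=k.reshape(-1,2)+[x0,y0]
        for z in zs:
            w=plane(c,p.astype(float),z)[:,:2]
            (cx,cy),(a,b),ang=cv2.minAreaRect((w*1000).astype(np.float32))
            if a<b: a,b,ang=b,a,ang+90
            print('px',p.mean(0).round(),'xy mm',round(cx,1),round(cy,1),'size',round(a,1),round(b,1),'yaw',round(np.radians((ang+90)%180-90),3))
E
python3 - <<'E'
from h import *
im,c,s=snap('w4');print(s['position'],s['ee_rot'],s['force'])
rects(im,c)
ct=optics.calibration('top');t=optics.get_image('top');cv2.imwrite('pics/top1.png',t);print('top');rects(t,ct,amin=60,roi=(190,150,470,290))
E
```

```text
[0.40030558 0.06946734 0.24963285] [-3.13881270e+00  1.29729630e-01 -1.08371534e-03] [ 0.07733032  1.31198659 -0.16569506]
px [574. 153.] xy mm 393.1 -288.9 size 78.5 55.7 yaw -0.055
px [635. 133.] xy mm 416.7 -366.9 size 69.4 18.1 yaw 0.237
px [497. 135.] xy mm 426.5 -177.8 size 78.4 56.0 yaw -0.185
px [308.  90.] xy mm 504.6 74.2 size 78.2 53.7 yaw -0.118
px [611.  81.] xy mm 485.9 -326.3 size 67.3 54.1 yaw 0.018
px [162.  26.] xy mm 590.3 249.0 size 106.4 67.6 yaw 1.479
top
px [387. 266.] xy mm 389.8 -294.9 size 79.2 57.3 yaw -0.046
px [421. 261.] xy mm 420.0 -400.2 size 79.8 57.2 yaw -0.043
px [352. 250.] xy mm 423.8 -183.8 size 79.3 55.7 yaw -0.188
px [449. 219.] xy mm 562.0 -477.6 size 86.0 60.5 yaw -1.27
px [279. 212.] xy mm 511.5 52.7 size 77.0 39.3 yaw 0.333
px [443. 182.] xy mm 680.2 -445.2 size 60.0 39.9 yaw -0.855
px [228. 167.] xy mm 629.6 241.3 size 150.9 105.5 yaw -0.091
```

View pics/w4.png

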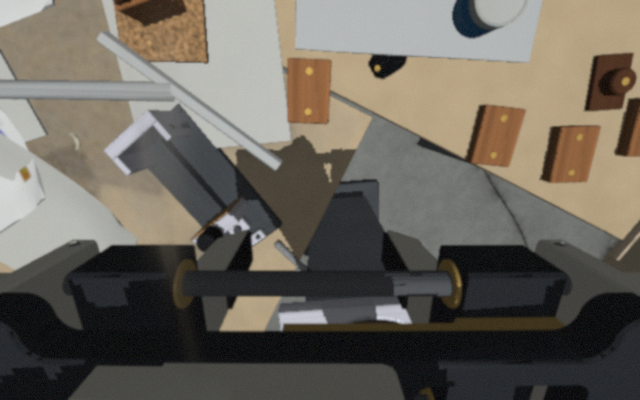

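```bash
python3 - <<'E'
from h import *
np.set_printoptions(precision=3,suppress=True)
ct,cs=optics.calibration('top'),optics.calibration('side')
print(tri(ct,[(320,172),(344,172),(320,172),(344,172)],cs,[(305,163),(304,146),(304,146),(305,163)]))
print(sensors.observe()['joints'])
# head silhouette front-left edge etc. at heights: side pix of head bottom
for z in (.08,.15,.25): print(z,plane(cs,[(249,212),(295,162),(270,204)],z), plane(ct,[(300,158),(362,164),(290,110)],z))
E
```

```text
[[ 0.588 -0.054  0.286  0.002]
 [ 0.599 -0.117  0.291  0.008]
 [ 0.58  -0.056  0.351  0.021]
 [ 0.608 -0.119  0.217  0.014]]
[ 0.263  0.096 -0.603  1.983  0.062  1.08  -2.018]
0.08 [[ 0.773  0.004  0.08 ]
 [ 0.661 -0.239  0.08 ]
 [ 0.711 -0.038  0.08 ]] [[ 0.679  0.015  0.08 ]
 [ 0.686 -0.178  0.08 ]
 [ 0.831  0.068  0.08 ]]
0.15 [[ 0.751  0.051  0.15 ]
 [ 0.647 -0.176  0.15 ]
 [ 0.693  0.011  0.15 ]] [[ 0.658  0.011  0.15 ]
 [ 0.665 -0.173  0.15 ]
 [ 0.803  0.061  0.15 ]]
0.25 [[ 0.719  0.117  0.25 ]
 [ 0.626 -0.087  0.25 ]
 [ 0.668  0.081  0.25 ]] [[ 0.629  0.005  0.25 ]
 [ 0.635 -0.164  0.25 ]
 [ 0.763  0.052  0.25 ]]
```

Request:
arm_command(deltas=[0, 0, -0.012, 0, 0, -0.05, 91, 0, 0, -0.012, 0, 0, -0.1, 91, 0, 0, -0.012, 0, 0.005, -0.15, 91, 0, 0, -0.012, 0.05, 0.005, -0.16, 91, 0, 0, -0.012, 0.097, 0.005, -0.17, 91, 0, 0, -0.012, 0.097, 0.005, -0.2, 91, 0, 0, -0.012, 0.097, 0.005, -0.22, 91, 0, 0, -0.012, 0.097, 0.005, -0.2275, 91, 0, 0, -0.012, 0.097, 0.005, -0.2275, 91, 0, 0, -0.012, 0.097, 0.005, -0.2275, 91, 0, 0, -0.012, 0.097, 0.005, -0.2275, 45, 0, 0, -0.012, 0.097, 0.005, -0.2275, 45, 0, 0, -0.012, 0.097, 0.005, -0.2275, 45, 0, 0, -0.012, 0.097, 0.005, -0.2275, 45, 0, 0, -0.012, 0.097, 0.005, -0.2275, 45, 0, 0, -0.012, 0.097, 0.005, -0.2275, 45, 0, 0, -0.012, 0.097, 0.005, -0.2275, 45, 0, 0, -0.012, 0.097, 0.005, -0.2275, 45], force=25)

```text
clock: 15.05
position: [0.4971, 0.0745, 0.0219]
ee_rot: [3.138, -0.158, -0.0]
force: [-0.4, -0.5, -0.6]
width: 0.49
gripper_force: 0.0
```

Request:
arm_command(deltas=[0, 0, 0, 0, 0, 0.02, 45, 0, 0, 0, 0, 0, 0.04, 45, 0, 0, 0, 0, 0, 0.04, 45, 0, 0, 0, 0, 0, 0.04, 45, 0, 0, 0, 0, 0, 0.04, 45, 0, 0, 0, 0, 0, 0.04, 45])

```text
clock: 15.65
position: [0.4966, 0.0744, 0.0612]
ee_rot: [3.137, -0.157, -0.002]
force: [0.8, 0.1, -0.3]
width: 0.487
gripper_force: 0.0
```

```bash
python3 - <<'E'
from h import *
im,c,s=snap('w5');rects(im,c);rects(im,c,zs=(.05,))
t=optics.get_image('top');cv2.imwrite('pics/top2.png',t)
E
```

```text
px [625. 231.] xy mm 462.0 -168.4 size 26.3 16.4 yaw 1.466
px [332. 166.] xy mm 533.1 63.2 size 39.7 22.9 yaw 1.521
px [ 7. 58.] xy mm 629.6 268.9 size 33.8 14.8 yaw -0.405
px [81. 92.] xy mm 609.8 244.4 size 107.2 99.6 yaw -0.155
px [625. 231.] xy mm 479.9 -131.3 size 22.2 13.8 yaw 1.466
px [332. 166.] xy mm 539.8 64.1 size 33.5 19.3 yaw 1.521
px [ 7. 58.] xy mm 621.2 237.6 size 28.5 12.5 yaw -0.405
px [81. 92.] xy mm 604.5 217.0 size 90.5 84.0 yaw -0.155
```

View pics/w5.png

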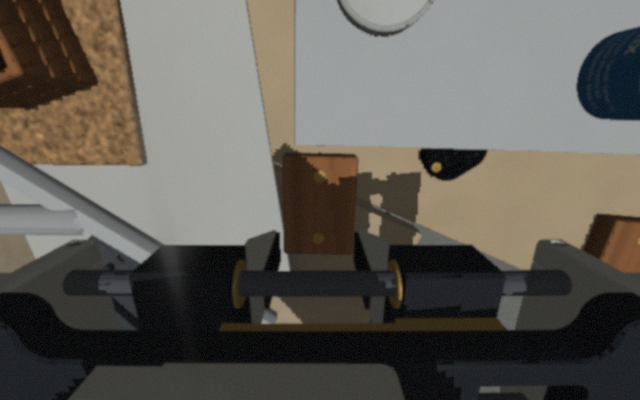

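```bash
python3 - <<'E'
from h import *
np.set_printoptions(precision=4,suppress=True)
im,c,s=load('w5');print(s['position'],s['width'],s['gripper_force'])
for z in (.018,.04,.057):
    q=plane(c,[(283,153),(357,155),(357,253),(286,253)],z);print(z,q[:,:2].ravel(),q.mean(0),np.linalg.norm(q[0]-q[1]),np.linalg.norm(q[1]-q[2]))
E
```

```text
[0.4966 0.0744 0.0612] 0.48672778008405226 0.0
0.018 [0.549  0.0958 0.5423 0.0429 0.4636 0.0474 0.4693 0.1042] [0.5061 0.0726 0.018 ] 0.05338518537587607 0.07884809341506295
0.04 [0.5519 0.0929 0.5459 0.0457 0.4757 0.0497 0.4807 0.1004] [0.5136 0.0722 0.04  ] 0.04764514751612085 0.07037025376375595
0.057 [0.5542 0.0907 0.5487 0.0478 0.485  0.0515 0.4896 0.0974] [0.5194 0.0718 0.057 ] 0.04320966371540093 0.06381919585138236
```

Request:
arm_command(deltas=[0, 0, 0, 0, 0, 0, 91, 0, 0, 0, 0, 0, 0, 91, 0, 0, 0, 0, 0, 0, 91, 0, 0, 0, 0, 0, 0, 91, 0, 0, 0, 0, 0, 0, 91, 0, 0, 0, 0, -0.002, -0.03, 91, 0, 0, 0, 0, -0.002, -0.041, 91, 0, 0, 0, 0, -0.002, -0.042, 91, 0, 0, 0, 0, -0.002, -0.042, 91, 0, 0, 0, 0, -0.002, -0.042, 91])

```text
clock: 16.75
position: [0.4977, 0.0729, 0.0207]
ee_rot: [-3.137, 0.157, -0.001]
force: [-0.6, 0.2, 0.3]
width: 0.994
gripper_force: 0.0
```

Request:
arm_command(deltas=[0, 0, 0, 0, 0, 0, 50, 0, 0, 0, 0, 0, 0, 50, 0, 0, 0, 0, 0, 0, 50, 0, 0, 0, 0, 0, 0, 50, 0, 0, 0, 0, 0, 0, 50, 0, 0, 0, 0, 0, 0, 50])

```text
clock: 17.35
position: [0.4971, 0.0725, 0.0199]
ee_rot: [3.138, -0.157, -0.0]
force: [-0.5, -0.1, 0.7]
width: 0.554
gripper_force: 0.0
```

```bash
python3 - <<'E'
from h import *
im,c,s=snap('w6');print(s['position'],s['width'],s['force'],s['gripper_force'])
cv2.imwrite('pics/w6b.png',cv2.resize(im[130:330,180:460],None,fx=2.8,fy=2.8))
E
```

```text
[0.49712608 0.07252574 0.01994311] 0.5538667483243498 [-0.52473624 -0.07865276  0.66319505] 0.0
```

View pics/w6b.png

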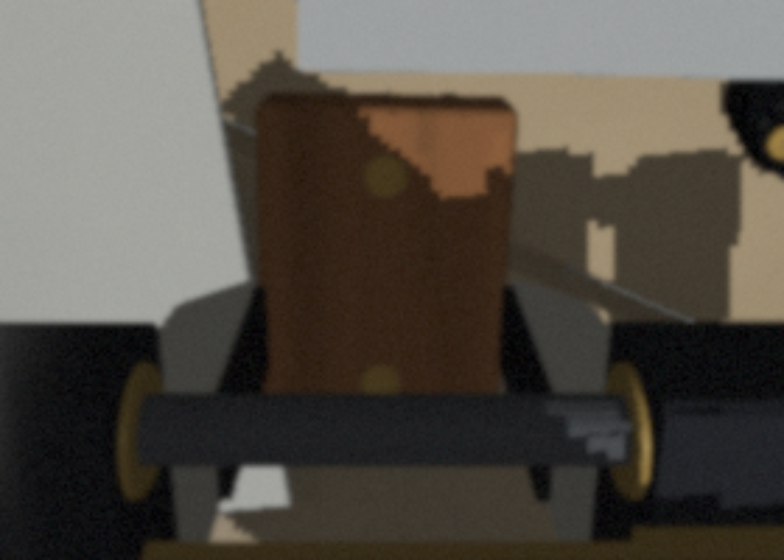

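Request:
arm_command(deltas=[0, 0, 0, 0, 0, 0, 25, 0, 0, 0, 0, 0, 0, 25, 0, 0, 0, 0, 0, 0, 25, 0, 0, 0, 0, 0, 0, 25, 0, 0, 0, 0, 0, 0, 25, 0, 0, 0, 0, 0, 0, 25], force=15)

```text
clock: 18.0
position: [0.4971, 0.0725, 0.0199]
ee_rot: [3.138, -0.157, -0.0]
force: [1.5, 0.8, -0.7]
width: 0.274
gripper_force: 0.0
```

```bash
python3 - <<'E'
from h import *
im,c,s=snap('w7');print(s['position'],s['width'],s['force'],s['gripper_force'])
cv2.imwrite('pics/w7b.png',cv2.resize(im[130:330,180:460],None,fx=2.8,fy=2.8))
E
```

```text
[0.49713369 0.07253722 0.01993638] 0.27352834333378684 [ 1.46564857  0.80009412 -0.66862091] 0.0
```

```bash
python3 - <<'E'
from h import *
np.set_printoptions(precision=4,suppress=True)
_,c4,_=load('w4');_,c5,_=load('w5');_,c6,_=load('w6');_,c2,_=load('w2')
p4=[(308.5,71),(307.5,112)];p5=[(320.5,175.5),(318,238.5)];p6=[(317.5,193.6),(315.7,265.7)]
print(tri(c4,p4,c5,p5));print(tri(c4,p4,c6,p6));print(tri(c5,p5,c6,p6))
# same check for something known: loupe/brd no; brass on block A in w1,w4
def br(im,x0,y0,x1,y1):
    h=cv2.cvtColor(im,cv2.COLOR_BGR2HSV)[y0:y1,x0:x1];m=cv2.inRange(h,(19,100,110),(32,255,255))
    n,l,st,ce=cv2.connectedComponentsWithStats(m);return [(ce[i]+[x0,y0]).round(1).tolist() for i in range(1,n) if st[i,4]>3]
for n,r in(('w1',(60,0,100,60)),('w1',(200,80,250,150)),('w4',(285,50,335,130)),('w4',(470,95,525,170)),('w2',(370,80,440,145))): print(n,br(load(n)[0],*r))
E
```

```text
[[0.5294 0.0712 0.0161 0.0013]
 [0.4791 0.0775 0.0173 0.0003]]
[[0.529  0.0715 0.0188 0.0007]
 [0.4791 0.0775 0.016  0.0005]]
[[0.5339 0.0705 0.0356 0.0003]
 [0.476  0.0776 0.0107 0.    ]]
w1 [[72.5, 8.0], [68.0, 41.4]]
w1 [[227.6, 104.2], [217.1, 131.6]]
w4 [[308.6, 70.5], [307.5, 111.5]]
w4 [[503.4, 117.7], [493.1, 154.7]]
w2 [[413.3, 100.8], [392.8, 125.2]]
```

View pics/w7b.png

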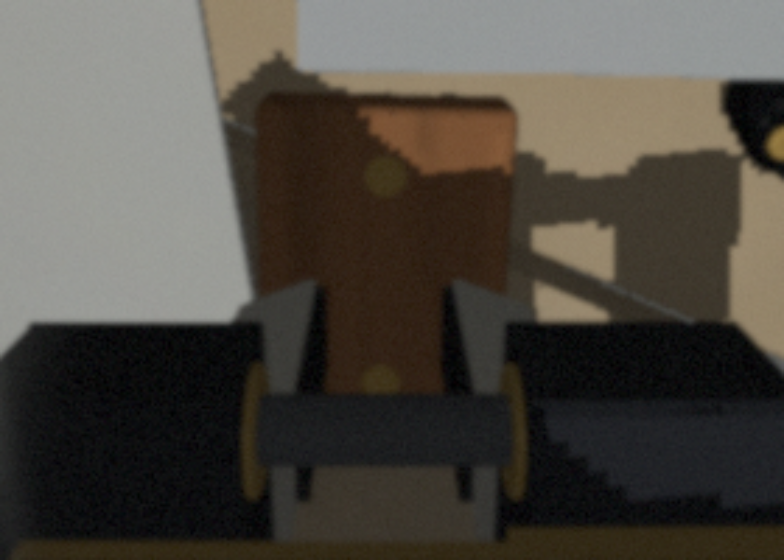

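Request:
arm_command(deltas=[0, 0, 0, 0, 0, 0.01, 91, 0, 0, 0, 0, 0, 0.01, 91, 0, 0, 0, 0, 0, 0.01, 91, 0, 0, 0, 0, 0, 0.01, 91, 0, 0, 0, 0, 0, 0.01, 91, 0, 0, 0, 0, 0, 0.01, 91, 0, 0, 0, 0, 0, 0.01, 91, 0, 0, 0, 0, 0, -0.005, 91, 0, 0, 0, 0, 0, -0.01, 91, 0, 0, 0, 0, 0, -0.012, 91, 0, 0, 0, 0, 0, -0.012, 91, 0, 0, 0, 0, 0, -0.012, 91], force=15)

```text
clock: 19.25
position: [0.4973, 0.0726, 0.0082]
ee_rot: [-3.138, 0.157, -0.0]
force: [-0.0, 0.2, 0.5]
width: 0.989
gripper_force: 0.0
```

Request:
arm_command(deltas=[0, 0, 0, 0, 0, 0, 40, 0, 0, 0, 0, 0, 0, 40, 0, 0, 0, 0, 0, 0, 40, 0, 0, 0, 0, 0, 0, 40, 0, 0, 0, 0, 0, 0, 40, 0, 0, 0, 0, 0, 0, 40], force=25)

```text
clock: 19.85
position: [0.4972, 0.0726, 0.008]
ee_rot: [-3.138, 0.157, -0.0]
force: [0.7, 0.1, 1.3]
width: 0.607
gripper_force: 24.9
```

Gripped (55.7 mm). Lift and weigh.

Request:
arm_command(deltas=[0, 0, 0, 0, 0, 0.03, 40, 0, 0, 0, 0, 0, 0.06, 40, 0, 0, 0, 0, 0, 0.06, 40, 0, 0, 0, 0, 0, 0.06, 40, 0, 0, 0, 0, 0, 0.06, 40, 0, 0, 0, 0, 0, 0.06, 40, 0, 0, 0, 0, 0, 0.06, 40])

```text
clock: 20.55
position: [0.4964, 0.0724, 0.067]
ee_rot: [3.137, -0.157, -0.003]
force: [0.1, -0.1, -5.0]
width: 0.603
gripper_force: 25.0
```

```bash
python3 - <<'E'
from h import *
for _ in range(4):
    s=sensors.observe();print(s['force'],s['ft_torque'],s['width']);optics.get_image('top')
E
```

```text
[ 0.11759848 -0.14097093 -5.02725717] [ 0.11098189  0.05350829 -0.00041478] 0.6031357129164716
[-0.34371735  0.6688502  -4.72504077] [0.05366373 0.01311368 0.07404113] 0.6032233864950465
[-0.50629769  0.29930695 -5.40349336] [ 0.08283117  0.03836469 -0.03859591] 0.603923579880375
[-0.67044883 -0.0461571  -4.71936436] [0.03138071 0.11311852 0.02823524] 0.6032527808876372
```

Request:
arm_command(deltas=[0, 0, 0, -0.03, 0, 0.04, 40, 0, 0, 0, -0.06, 0, 0.085, 40, 0, 0, 0.08, -0.092, 0.04, 0.085, 40, 0, 0, 0.16, -0.092, 0.08, 0.085, 40, 0, 0, 0.25, -0.092, 0.12, 0.085, 40, 0, 0, 0.34, -0.092, 0.16, 0.085, 40, 0, 0, 0.419, -0.092, 0.1717, 0.085, 40, 0, 0, 0.419, -0.092, 0.1717, 0.085, 40, 0, 0, 0.419, -0.092, 0.1717, 0.06, 40, 0, 0, 0.419, -0.092, 0.1717, 0.03, 40, 0, 0, 0.419, -0.092, 0.1717, 0.01, 40, 0, 0, 0.419, -0.092, 0.1717, -0.01, 40, 0, 0, 0.419, -0.092, 0.1717, -0.025, 40, 0, 0, 0.419, -0.092, 0.1717, -0.034, 40, 0, 0, 0.419, -0.092, 0.1717, -0.034, 40, 0, 0, 0.419, -0.092, 0.1717, -0.034, 40])

```text
clock: 22.35
position: [0.4055, 0.244, 0.0344]
ee_rot: [3.021, 0.863, 0.001]
force: [-0.6, -0.7, -4.3]
width: 0.608
gripper_force: 25.0
```

```bash
python3 - <<'E'
from h import *
np.set_printoptions(precision=4,suppress=True)
im,c,s=snap('w8');p=s['position'];print(p,s['ee_rot'],s['force'])
ax=np.array([np.cos(.558),np.sin(.558)]);ay=np.array([-ax[1],ax[0]]);r=p[:2]-[.4292,.26];print(r@ax,r@ay,2*np.arctan2(s['ee_rot'][1],s['ee_rot'][0]))
E
```

```text
[0.4055 0.244  0.0344] [3.0206 0.8628 0.0005] [-0.5911 -0.7222 -4.2524]
-0.028610057875089016 -0.001018352158666283 0.5564351475963939
```

Request:
arm_command(deltas=[0, 0, 0, 0, 0, -0.005, 40, 0, 0, 0, 0, 0, -0.009, 40, 0, 0, 0, 0, 0, -0.0105, 40, 0, 0, 0, 0, 0, -0.0105, 40, 0, 0, 0, 0, 0, -0.0105, 40])

```text
clock: 22.9
position: [0.4051, 0.2443, 0.0234]
ee_rot: [3.02, 0.865, -0.0]
force: [0.1, -0.4, -4.0]
width: 0.603
gripper_force: 25.0
```

Request:
arm_command(deltas=[0, 0, 0, 0, 0, -0.001, 40, 0, 0, 0, 0, 0, -0.002, 40, 0, 0, 0, 0, 0, -0.002, 40, 0, 0, 0, 0, 0, -0.002, 40])

```text
clock: 23.3
position: [0.4053, 0.2444, 0.0228]
ee_rot: [3.019, 0.865, 0.002]
force: [-4.2, -4.2, 18.7]
width: 0.603
gripper_force: 25.0
```

Request:
arm_command(deltas=[0, 0, 0, 0, 0, 0, 91, 0, 0, 0, 0, 0, 0, 91, 0, 0, 0, 0, 0, 0, 91, 0, 0, 0, 0, 0, 0, 91, 0, 0, 0, 0, 0, 0.03, 91, 0, 0, 0, -0.01, -0.01, 0.08, 91, 0, 0, 0, -0.03, -0.02, 0.13, 91, 0, 0, 0, -0.06, -0.04, 0.18, 91, 0, 0, 0, -0.06, -0.04, 0.18, 91, 0, 0, 0, -0.06, -0.04, 0.18, 91, 0, 0, 0, -0.06, -0.04, 0.18, 91])

```text
clock: 24.4
position: [0.3457, 0.2039, 0.2013]
ee_rot: [3.02, 0.863, 0.002]
force: [-0.1, -0.0, 0.2]
width: 0.988
gripper_force: 0.0
```

```bash
python3 - <<'E'
from h import *
im,c,s=snap('w9');print(s['position'])
rects(im,c,zs=(.034,),roi=(200,0,450,235))
E
```

```text
[0.34568121 0.20392862 0.20130444]
px [315. 108.] xy mm 412.1 250.6 size 77.7 54.5 yaw 0.542
px [419.   6.] xy mm 550.8 213.0 size 39.5 18.8 yaw -1.006
```

Request:
arm_command(deltas=[0, 0, -0.09, 0.01, -0.05, 0.05, 91, 0, 0, -0.18, 0.01, -0.1, 0.05, 91, 0, 0, -0.27, 0.01, -0.15, 0.05, 91, 0, 0, -0.36, 0.01, -0.2, 0.05, 91, 0, 0, -0.45, 0.01, -0.25, 0.05, 91, 0, 0, -0.45, 0.01, -0.3, 0.05, 91, 0, 0, -0.45, 0.01, -0.35, 0.05, 91, 0, 0, -0.45, 0.01, -0.4, 0.05, 91, 0, 0, -0.45, 0.01, -0.44, 0.05, 91, 0, 0, -0.45, 0.01, -0.44, 0.05, 91, 0, 0, -0.45, 0.01, -0.44, 0.05, 91, 0, 0, -0.45, 0.01, -0.44, 0.05, 91])

```text
clock: 25.65
position: [0.3553, -0.2345, 0.2503]
ee_rot: [-3.131, 0.232, 0.003]
force: [0.6, 0.4, 0.5]
width: 0.993
gripper_force: 0.0
```

```bash
python3 - <<'E'
from h import *
im,c,s=snap('w10');print(s['position'],s['ee_rot'],s['joints'])
rects(im,c,zs=(.018,),roi=(0,0,640,240))
E
```

```text
[ 0.35532389 -0.23447203  0.25031827] [-3.13145315e+00  2.31536847e-01  3.12923356e-03] [ 0.77644034  0.10743172 -0.34536016  1.95756067  0.04015505  1.08565821
 -1.30430857]
px [358. 134.] xy mm 392.3 -291.3 size 77.6 55.0 yaw -0.052
px [271. 122.] xy mm 426.8 -180.9 size 76.3 55.1 yaw -0.172
px [432. 101.] xy mm 422.6 -395.4 size 77.7 55.5 yaw -0.046
px [379.  58.] xy mm 484.3 -330.2 size 67.3 44.7 yaw 0.009
```

Request:
arm_command(deltas=[0, 0, -0.0155, 0.071, 0.053, -0.05, 91, 0, 0, -0.0155, 0.071, 0.053, -0.1, 91, 0, 0, -0.0155, 0.071, 0.053, -0.15, 91, 0, 0, -0.0155, 0.071, 0.053, -0.19, 91, 0, 0, -0.0155, 0.071, 0.053, -0.22, 91, 0, 0, -0.0155, 0.071, 0.053, -0.238, 91, 0, 0, -0.0155, 0.071, 0.053, -0.2425, 91, 0, 0, -0.0155, 0.071, 0.053, -0.2425, 91, 0, 0, -0.0155, 0.071, 0.053, -0.2425, 91, 0, 0, -0.0155, 0.071, 0.053, -0.2425, 40, 0, 0, -0.0155, 0.071, 0.053, -0.2425, 40, 0, 0, -0.0155, 0.071, 0.053, -0.2425, 40, 0, 0, -0.0155, 0.071, 0.053, -0.2425, 40, 0, 0, -0.0155, 0.071, 0.053, -0.2425, 40, 0, 0, -0.0155, 0.071, 0.053, -0.2425, 40, 0, 0, -0.0155, 0.071, 0.053, -0.2425, 40], force=20)

```text
clock: 27.3
position: [0.4262, -0.1829, 0.0091]
ee_rot: [3.13, -0.272, 0.0]
force: [-1.4, -1.2, 5.1]
width: 0.603
gripper_force: 20.0
```

Request:
arm_command(deltas=[0, 0, 0, -0.02, 0, 0.05, 40, 0, 0, 0, -0.04, 0, 0.1, 40, 0, 0, 0, -0.06, 0, 0.14, 40, 0, 0, 0, -0.06, 0, 0.14, 40, 0, 0, 0, -0.06, 0, 0.14, 40, 0, 0, 0, -0.06, 0, 0.14, 40])

```text
clock: 27.9
position: [0.366, -0.1827, 0.1481]
ee_rot: [-3.129, 0.272, 0.001]
force: [-0.2, -0.1, -1.3]
width: 0.605
gripper_force: 20.0
```

```bash
cat >> h.py <<'E'
def state():
    s=sensors.observe();p=s['position'];y=2*np.arctan2(s['ee_rot'][1],s['ee_rot'][0]);y=(y+np.pi)%(2*np.pi)-np.pi
    a=.558;r=p[:2]-[.4292,.26];print('pos',p.round(4),'yaw',round(y,4),'F',s['force'].round(1),'w mm',round(s['width']*91.8,1),'clamp',(r@[np.cos(a),np.sin(a)]).round(4),(r@[-np.sin(a),np.cos(a)]).round(4))
E
python3 -c "
from h import *
state()"
```

```text
pos [ 0.366  -0.1827  0.1481] yaw -0.1735 F [-0.2 -0.1 -1.3] w mm 55.6 clamp -0.288 -0.3421
```

Request:
arm_command(deltas=[0, 0, 0, 0, 0.05, 0.01, 40, 0, 0, 0.05, 0, 0.1, 0.01, 40, 0, 0, 0.12, 0, 0.15, 0.01, 40, 0, 0, 0.2, 0.01, 0.2, 0.01, 40, 0, 0, 0.29, 0.02, 0.25, 0.01, 40, 0, 0, 0.38, 0.03, 0.3, 0.01, 40, 0, 0, 0.4645, 0.0457, 0.35, 0.01, 40, 0, 0, 0.4645, 0.0457, 0.395, 0.01, 40, 0, 0, 0.4645, 0.0457, 0.4312, 0.01, 40, 0, 0, 0.4645, 0.0457, 0.4312, 0.01, 40, 0, 0, 0.4645, 0.0457, 0.4312, -0.03, 40, 0, 0, 0.4645, 0.0457, 0.4312, -0.06, 40, 0, 0, 0.4645, 0.0457, 0.4312, -0.08, 40, 0, 0, 0.4645, 0.0457, 0.4312, -0.095, 40, 0, 0, 0.4645, 0.0457, 0.4312, -0.098, 40, 0, 0, 0.4645, 0.0457, 0.4312, -0.098, 40, 0, 0, 0.4645, 0.0457, 0.4312, -0.098, 40])

```text
clock: 29.6
position: [0.4119, 0.2486, 0.0511]
ee_rot: [-3.021, -0.863, 0.0]
force: [-0.0, -0.0, -0.4]
width: 0.6
gripper_force: 20.0
```

```bash
python3 -c "
from h import *
state()"
```

```text
pos [0.4119 0.2486 0.0511] yaw 0.5564 F [-0.  -0.  -0.4] w mm 55.1 clamp -0.0207 -0.0005
```

Request:
arm_command(deltas=[0, 0, 0, 0, 0, -0.004, 40, 0, 0, 0, 0, 0, -0.007, 40, 0, 0, 0, 0, 0, -0.0078, 40, 0, 0, 0, 0, 0, -0.0078, 40, 0, 0, 0, 0, 0, -0.0078, 40])

```text
clock: 30.1
position: [0.4119, 0.2485, 0.0433]
ee_rot: [-3.021, -0.863, -0.0]
force: [0.3, 0.4, -0.4]
width: 0.604
gripper_force: 20.0
```

Request:
arm_command(deltas=[0, 0, 0, 0, 0, -0.0008, 40, 0, 0, 0, 0, 0, -0.0008, 40, 0, 0, 0, 0, 0, -0.0008, 40])

```text
clock: 30.4
position: [0.412, 0.2485, 0.043]
ee_rot: [3.02, 0.863, 0.001]
force: [-3.5, -2.0, 12.1]
width: 0.605
gripper_force: 20.0
```

Request:
arm_command(deltas=[0, 0, 0, 0, 0, 0, 91, 0, 0, 0, 0, 0, 0, 91, 0, 0, 0, 0, 0, 0, 91, 0, 0, 0, 0, 0, 0, 91, 0, 0, 0, 0, 0, 0.05, 91, 0, 0, 0, 0, 0, 0.1, 91, 0, 0, 0, -0.02, -0.04, 0.12, 91, 0, 0, -0.05, -0.03, -0.09, 0.12, 91, 0, 0, -0.1, -0.04, -0.14, 0.12, 91, 0, 0, -0.18, -0.04, -0.19, 0.12, 91, 0, 0, -0.26, -0.04, -0.24, 0.12, 91, 0, 0, -0.34, -0.04, -0.29, 0.12, 91, 0, 0, -0.387, -0.04, -0.34, 0.12, 91, 0, 0, -0.387, -0.03, -0.39, 0.12, 91, 0, 0, -0.387, -0.02, -0.44, 0.12, 91, 0, 0, -0.387, -0.02, -0.49, 0.12, 91, 0, 0, -0.387, -0.02, -0.541, 0.1, 91, 0, 0, -0.387, -0.02, -0.541, 0.0775, 91, 0, 0, -0.387, -0.02, -0.541, 0.0775, 91, 0, 0, -0.387, -0.02, -0.541, 0.0775, 91])

```text
clock: 32.4
position: [0.3917, -0.2913, 0.1198]
ee_rot: [-3.139, 0.08, 0.002]
force: [-0.4, -0.3, 0.3]
width: 0.994
gripper_force: 0.0
```

```bash
python3 -c "
from h import *
state();im,c,s=snap('w11');rects(im,c)"
```

```text
pos [ 0.3917 -0.2913  0.1198] yaw -0.0507 F [-0.4 -0.3  0.3] w mm 91.2 clamp -0.3237 -0.4478
px [322. 161.] xy mm 424.8 -294.1 size 55.5 16.9 yaw 1.485
px [430. 156.] xy mm 422.9 -395.7 size 77.8 55.1 yaw -0.035
px [360.  90.] xy mm 485.1 -331.5 size 66.7 44.0 yaw -0.002
px [524.  10.] xy mm 535.9 -469.7 size 86.3 26.2 yaw 1.535
```

Request:
arm_command(deltas=[0, 0, 0, 0.001, -0.001, -0.05, 91, 0, 0, 0, 0.001, -0.001, -0.09, 91, 0, 0, 0, 0.001, -0.001, -0.108, 91, 0, 0, 0, 0.001, -0.001, -0.112, 91, 0, 0, 0, 0.001, -0.001, -0.112, 91, 0, 0, 0, 0.001, -0.001, -0.112, 91, 0, 0, 0, 0.001, -0.001, -0.112, 40, 0, 0, 0, 0.001, -0.001, -0.112, 40, 0, 0, 0, 0.001, -0.001, -0.112, 40, 0, 0, 0, 0.001, -0.001, -0.112, 40, 0, 0, 0, 0.001, -0.001, -0.112, 40, 0, 0, 0, 0.001, -0.001, -0.112, 40, 0, 0, 0, 0.001, -0.001, -0.112, 40], force=20)

```text
clock: 33.75
position: [0.3929, -0.2937, 0.0079]
ee_rot: [3.14, -0.081, 0.0]
force: [-0.8, -0.5, 2.5]
width: 0.606
gripper_force: 20.0
```

Request:
arm_command(deltas=[0, 0, 0, -0.01, 0, 0.05, 40, 0, 0, 0, -0.02, 0, 0.1, 40, 0, 0, 0, -0.03, 0.02, 0.15, 40, 0, 0, 0, -0.03, 0.05, 0.16, 40, 0, 0, 0, -0.03, 0.1, 0.16, 40, 0, 0, 0, -0.03, 0.15, 0.16, 40, 0, 0, 0, -0.03, 0.15, 0.16, 40, 0, 0, 0, -0.03, 0.15, 0.16, 40, 0, 0, 0, -0.03, 0.15, 0.16, 40])

```text
clock: 34.65
position: [0.3628, -0.1444, 0.1678]
ee_rot: [3.14, -0.082, -0.0]
force: [0.1, -0.7, -0.5]
width: 0.602
gripper_force: 20.0
```

```bash
python3 -c "
from h import *
state()"
```

```text
pos [ 0.3628 -0.1444  0.1678] yaw -0.0525 F [ 0.1 -0.7 -0.5] w mm 55.3 clamp -0.2704 -0.3079
```

Request:
arm_command(deltas=[0, 0, 0.06, 0, 0.05, 0.01, 40, 0, 0, 0.14, 0, 0.1, 0.01, 40, 0, 0, 0.22, 0, 0.15, 0.01, 40, 0, 0, 0.3, 0.02, 0.2, 0.01, 40, 0, 0, 0.3874, 0.03, 0.25, 0.01, 40, 0, 0, 0.3874, 0.0493, 0.3, 0.01, 40, 0, 0, 0.3874, 0.0493, 0.35, 0.01, 40, 0, 0, 0.3874, 0.0493, 0.3931, 0.01, 40, 0, 0, 0.3874, 0.0493, 0.3931, 0.01, 40, 0, 0, 0.3874, 0.0493, 0.3931, -0.03, 40, 0, 0, 0.3874, 0.0493, 0.3931, -0.06, 40, 0, 0, 0.3874, 0.0493, 0.3931, -0.085, 40, 0, 0, 0.3874, 0.0493, 0.3931, -0.098, 40, 0, 0, 0.3874, 0.0493, 0.3931, -0.103, 40, 0, 0, 0.3874, 0.0493, 0.3931, -0.106, 40, 0, 0, 0.3874, 0.0493, 0.3931, -0.1075, 40, 0, 0, 0.3874, 0.0493, 0.3931, -0.1075, 40, 0, 0, 0.3874, 0.0493, 0.3931, -0.1075, 40])

```text
clock: 36.45
position: [0.4126, 0.2498, 0.061]
ee_rot: [-3.021, -0.863, -0.002]
force: [-0.4, 0.8, -0.0]
width: 0.607
gripper_force: 20.0
```

```bash
python3 -c "
from h import *
state()"
```

```text
pos [0.4126 0.2498 0.061 ] yaw 0.5568 F [-0.4  0.8 -0. ] w mm 55.7 clamp -0.0195 0.0001
```

Request:
arm_command(deltas=[0, 0, 0, 0, -0.001, -0.0008, 40, 0, 0, 0, 0, -0.001, -0.0013, 40, 0, 0, 0, 0, -0.001, -0.0013, 40])

```text
clock: 36.75
position: [0.4125, 0.2486, 0.0599]
ee_rot: [3.02, 0.863, 0.002]
force: [-1.3, -2.4, 10.6]
width: 0.604
gripper_force: 20.0
```

Request:
arm_command(deltas=[0, 0, 0, 0, 0, 0, 91, 0, 0, 0, 0, 0, 0, 91, 0, 0, 0, 0, 0, 0, 91, 0, 0, 0, 0, 0, 0, 91, 0, 0, 0, 0, 0, 0.05, 91, 0, 0, 0, 0, 0, 0.1, 91, 0, 0, 0, -0.03, -0.04, 0.12, 91, 0, 0, -0.05, -0.04, -0.09, 0.12, 91, 0, 0, -0.1, -0.04, -0.14, 0.12, 91, 0, 0, -0.18, -0.04, -0.19, 0.12, 91, 0, 0, -0.26, -0.04, -0.24, 0.12, 91, 0, 0, -0.34, -0.04, -0.29, 0.12, 91, 0, 0, -0.38, -0.04, -0.34, 0.12, 91, 0, 0, -0.38, -0.04, -0.39, 0.12, 91, 0, 0, -0.38, -0.04, -0.44, 0.12, 91, 0, 0, -0.38, -0.04, -0.49, 0.12, 91, 0, 0, -0.38, -0.02, -0.54, 0.1, 91, 0, 0, -0.38, 0, -0.59, 0.1, 91, 0, 0, -0.38, 0.0105, -0.645, 0.08, 91, 0, 0, -0.38, 0.0105, -0.645, 0.06, 91])

```text
clock: 38.75
position: [0.4238, -0.402, 0.1195]
ee_rot: [3.137, -0.068, 0.005]
force: [0.6, -0.7, -0.6]
width: 0.99
gripper_force: 0.0
```

```bash
python3 -c "
from h import *
state();im,c,s=snap('w12');rects(im,c);rects(im,c,zs=(.008,),lo=(0,60,20),hi=(18,255,110))"
```

```text
pos [ 0.4238 -0.402   0.1195] yaw -0.0436 F [ 0.6 -0.7 -0.6] w mm 90.9 clamp -0.3551 -0.5587
px [316. 162.] xy mm 456.3 -398.6 size 55.3 14.2 yaw 1.528
px [244. 125.] xy mm 489.7 -337.0 size 59.9 44.0 yaw -0.003
px [396.  34.] xy mm 564.0 -472.7 size 82.2 57.3 yaw -1.275
px [ 46. 225.] xy mm 412.7 -120.8 size 121.2 53.2 yaw 1.531
px [292. 177.] xy mm 446.8 -385.6 size 183.5 143.9 yaw 1.526
```

Request:
arm_command(deltas=[0, 0, 0, 0.001, -0.001, 0, 91, 0, 0, 0, 0.001, -0.001, -0.05, 91, 0, 0, 0, 0.001, -0.001, -0.09, 91, 0, 0, 0, 0.001, -0.001, -0.108, 91, 0, 0, 0, 0.001, -0.001, -0.1115, 91, 0, 0, 0, 0.001, -0.001, -0.1115, 91, 0, 0, 0, 0.001, -0.001, -0.1115, 91, 0, 0, 0, 0.001, -0.001, -0.1115, 40, 0, 0, 0, 0.001, -0.001, -0.1115, 40, 0, 0, 0, 0.001, -0.001, -0.1115, 40, 0, 0, 0, 0.001, -0.001, -0.1115, 40, 0, 0, 0, 0.001, -0.001, -0.1115, 40, 0, 0, 0, 0.001, -0.001, -0.1115, 40, 0, 0, 0, 0.001, -0.001, -0.1115, 40], force=20)

```text
clock: 40.2
position: [0.4237, -0.3976, 0.0077]
ee_rot: [3.141, -0.063, 0.0]
force: [0.5, -0.8, 2.7]
width: 0.611
gripper_force: 20.0
```

Request:
arm_command(deltas=[0, 0, 0, -0.01, 0, 0.05, 40, 0, 0, 0, -0.03, 0, 0.1, 40, 0, 0, 0, -0.06, 0.02, 0.15, 40, 0, 0, 0, -0.06, 0.05, 0.16, 40, 0, 0, 0, -0.06, 0.1, 0.16, 40, 0, 0, 0, -0.06, 0.15, 0.16, 40, 0, 0, 0, -0.06, 0.2, 0.16, 40, 0, 0, 0, -0.06, 0.25, 0.16, 40, 0, 0, 0, -0.06, 0.25, 0.16, 40, 0, 0, 0, -0.06, 0.25, 0.16, 40, 0, 0, 0, -0.06, 0.25, 0.16, 40])

```text
clock: 41.3
position: [0.3637, -0.1483, 0.1675]
ee_rot: [3.141, -0.064, 0.0]
force: [0.6, -0.4, 0.0]
width: 0.605
gripper_force: 20.0
```

```bash
python3 -c "
from h import *
state()"
```

```text
pos [ 0.3637 -0.1483  0.1675] yaw -0.0409 F [ 0.6 -0.4  0. ] w mm 55.5 clamp -0.2718 -0.3116
```

Request:
arm_command(deltas=[0, 0, 0.06, 0, 0.05, 0.01, 40, 0, 0, 0.14, 0, 0.1, 0.01, 40, 0, 0, 0.22, 0, 0.15, 0.01, 40, 0, 0, 0.3, 0.02, 0.2, 0.01, 40, 0, 0, 0.381, 0.03, 0.25, 0.01, 40, 0, 0, 0.381, 0.0484, 0.3, 0.01, 40, 0, 0, 0.381, 0.0484, 0.35, 0.01, 40, 0, 0, 0.381, 0.0484, 0.397, 0.01, 40, 0, 0, 0.381, 0.0484, 0.397, 0.01, 40, 0, 0, 0.381, 0.0484, 0.397, -0.03, 40, 0, 0, 0.381, 0.0484, 0.397, -0.06, 40, 0, 0, 0.381, 0.0484, 0.397, -0.08, 40, 0, 0, 0.381, 0.0484, 0.397, -0.086, 40, 0, 0, 0.381, 0.0484, 0.397, -0.089, 40, 0, 0, 0.381, 0.0484, 0.397, -0.089, 40, 0, 0, 0.381, 0.0484, 0.397, -0.089, 40, 0, 0, 0.381, 0.0484, 0.397, -0.089, 40])

```text
clock: 43.0
position: [0.4127, 0.2497, 0.0794]
ee_rot: [-3.02, -0.865, -0.002]
force: [0.3, 0.4, -0.4]
width: 0.608
gripper_force: 20.0
```

```bash
python3 -c "
from h import *
state()"
```

```text
pos [0.4127 0.2497 0.0794] yaw 0.5581 F [ 0.3  0.4 -0.4] w mm 55.8 clamp -0.0194 0.0
```

Lower, release, back off for a look.

Request:
arm_command(deltas=[0, 0, 0, 0, -0.0005, -0.001, 40, 0, 0, 0, 0, -0.0005, -0.0018, 40, 0, 0, 0, 0, -0.0005, -0.0018, 40, 0, 0, 0, 0, -0.0005, -0.0018, 40])

```text
clock: 43.4
position: [0.4124, 0.249, 0.0775]
ee_rot: [3.019, 0.866, 0.002]
force: [-2.5, -2.7, 9.9]
width: 0.606
gripper_force: 20.0
```

Request:
arm_command(deltas=[0, 0, 0, 0, 0, 0, 91, 0, 0, 0, 0, 0, 0, 91, 0, 0, 0, 0, 0, 0, 91, 0, 0, 0, 0, 0, 0, 91, 0, 0, 0, 0, 0, 0.05, 91, 0, 0, 0, -0.02, -0.015, 0.1, 91, 0, 0, 0, -0.06, -0.04, 0.13, 91, 0, 0, 0, -0.06, -0.04, 0.13, 91, 0, 0, 0, -0.06, -0.04, 0.13, 91, 0, 0, 0, -0.06, -0.04, 0.13, 91])

```text
clock: 44.4
position: [0.3529, 0.2089, 0.2064]
ee_rot: [3.02, 0.864, 0.001]
force: [-0.5, 0.3, -0.2]
width: 0.993
gripper_force: 0.0
```

```bash
python3 -c "
from h import *
state();im,c,s=snap('w13');rects(im,c,zs=(.088,),roi=(180,0,460,235));im=cv2.convertScaleAbs(im,alpha=1.4)
cv2.imwrite('pics/w13b.png',cv2.resize(im[0:240,180:460],None,fx=2.5,fy=2.5))"
```

```text
pos [0.3529 0.2089 0.2064] yaw 0.5575 F [-0.5  0.3 -0.2] w mm 91.2 clamp -0.0918 -0.003
px [317. 113.] xy mm 412.0 251.0 size 77.5 54.7 yaw 0.565
px [416.   8.] xy mm 532.6 223.4 size 49.0 23.9 yaw -1.006
```

Request:
arm_command(deltas=[0, 0, 0, -0.006, -0.001, -0.05, 70, 0, 0, 0, -0.006, -0.001, -0.09, 70, 0, 0, 0, -0.006, -0.001, -0.106, 70, 0, 0, 0, -0.006, -0.001, -0.106, 70, 0, 0, 0, -0.006, -0.001, -0.106, 70, 0, 0, 0, -0.006, -0.001, -0.106, 10, 0, 0, 0, -0.006, -0.001, -0.106, 10, 0, 0, 0, -0.006, -0.001, -0.106, 10, 0, 0, 0, -0.006, -0.001, -0.106, 10, 0, 0, 0, -0.006, -0.001, -0.106, 10, 0, 0, 0, -0.006, -0.001, -0.106, 10, 0, 0, 0, -0.006, -0.001, -0.106, 10, 0, 0, 0, -0.006, -0.001, -0.106, 10, 0, 0, 0, -0.006, -0.001, -0.106, 10], force=25)

```text
clock: 45.85
position: [0.3473, 0.2061, 0.1008]
ee_rot: [3.018, 0.863, 0.001]
force: [5.2, -7.2, 3.4]
width: 0.254
gripper_force: 25.0
```

```bash
python3 -c "
from h import *
state()"
```

```text
pos [0.3473 0.2061 0.1008] yaw 0.5569 F [ 5.2 -7.2  3.4] w mm 23.3 clamp -0.098 -0.0023
```

Request:
arm_command(deltas=[0, 0, 0, 0.0025, 0.0016, 0, 10, 0, 0, 0, 0.005, 0.0032, 0, 10, 0, 0, 0, 0.0076, 0.0048, 0, 10, 0, 0, 0, 0.0102, 0.0064, 0, 10, 0, 0, 0, 0.0127, 0.0079, 0, 10, 0, 0, 0, 0.0153, 0.0095, 0, 10, 0, 0, 0, 0.0178, 0.0111, 0, 10, 0, 0, 0, 0.0204, 0.0127, 0, 10, 0, 0, 0, 0.0229, 0.0143, 0, 10, 0, 0, 0, 0.0254, 0.0159, 0, 10, 0, 0, 0, 0.0272, 0.017, 0, 10, 0, 0, 0, 0.0288, 0.018, 0, 10, 0, 0, 0, 0.0305, 0.019, 0, 10, 0, 0, 0, 0.0305, 0.019, 0, 10])

```text
clock: 47.25
position: [0.3762, 0.2241, 0.1007]
ee_rot: [3.016, 0.863, -0.004]
force: [-2.6, -10.0, 13.0]
width: 0.256
gripper_force: 25.0
```

```bash
python3 -c "
from h import *
state()"
```

```text
pos [0.3762 0.2241 0.1007] yaw 0.5572 F [ -2.6 -10.   13. ] w mm 23.5 clamp -0.064 -0.0024
```

Request:
arm_command(deltas=[0, 0, 0, 0.0012, 0.0008, 0, 10, 0, 0, 0, 0.0024, 0.0015, 0, 10, 0, 0, 0, 0.0036, 0.0023, 0, 10, 0, 0, 0, 0.0048, 0.003, 0, 10, 0, 0, 0, 0.006, 0.0038, 0, 10, 0, 0, 0, 0.0072, 0.0045, 0, 10, 0, 0, 0, 0.0072, 0.0045, 0, 10])

```text
clock: 47.95
position: [0.3833, 0.2286, 0.1007]
ee_rot: [3.016, 0.863, -0.004]
force: [-2.2, -10.4, 13.6]
width: 0.255
gripper_force: 25.0
```

```bash
python3 -c "
from h import *
state()"
```

```text
pos [0.3833 0.2286 0.1007] yaw 0.5572 F [ -2.2 -10.4  13.6] w mm 23.4 clamp -0.0555 -0.0023
```

Request:
arm_command(deltas=[0, 0, 0, 0.0004, 0.0003, 0, 10, 0, 0, 0, 0.0008, 0.0005, 0, 10, 0, 0, 0, 0.0013, 0.0008, 0, 10, 0, 0, 0, 0.0017, 0.0011, 0, 10, 0, 0, 0, 0.0017, 0.0011, 0, 10])

```text
clock: 48.45
position: [0.3849, 0.2296, 0.1007]
ee_rot: [3.016, 0.863, -0.004]
force: [-2.9, -11.1, 14.6]
width: 0.255
gripper_force: 25.0
```

Request:
arm_command(deltas=[0, 0, 0, 0.0004, 0.0003, 0, 10, 0, 0, 0, 0.0008, 0.0005, 0, 10, 0, 0, 0, 0.0008, 0.0005, 0, 10])

```text
clock: 48.75
position: [0.3857, 0.2301, 0.1007]
ee_rot: [3.016, 0.863, -0.004]
force: [-3.5, -10.4, 13.6]
width: 0.255
gripper_force: 25.0
```

Request:
arm_command(deltas=[0, 0, 0, 0.0004, 0.0003, 0, 10, 0, 0, 0, 0.0008, 0.0005, 0, 10, 0, 0, 0, 0.0008, 0.0005, 0, 10])

```text
clock: 49.05
position: [0.3865, 0.2306, 0.1007]
ee_rot: [3.016, 0.863, -0.004]
force: [-4.1, -10.6, 14.1]
width: 0.252
gripper_force: 25.0
```

Request:
arm_command(deltas=[0, 0, 0, 0.0004, 0.0003, 0, 10, 0, 0, 0, 0.0004, 0.0003, 0, 10, 0, 0, 0, 0.0004, 0.0003, 0, 10])

```text
clock: 49.35
position: [0.3869, 0.2309, 0.1007]
ee_rot: [3.016, 0.863, -0.004]
force: [-2.8, -10.3, 14.5]
width: 0.251
gripper_force: 25.0
```

Request:
arm_command(deltas=[0, 0, 0, 0.0004, 0.0003, 0, 10, 0, 0, 0, 0.0004, 0.0003, 0, 10, 0, 0, 0, 0.0004, 0.0003, 0, 10])

```text
clock: 49.65
position: [0.3873, 0.2311, 0.1007]
ee_rot: [3.015, 0.863, -0.004]
force: [-2.7, -11.0, 14.4]
width: 0.257
gripper_force: 25.0
```

Request:
arm_command(deltas=[0, 0, 0, 0.0004, 0.0003, 0, 10, 0, 0, 0, 0.0004, 0.0003, 0, 10, 0, 0, 0, 0.0004, 0.0003, 0, 10])

```text
clock: 49.95
position: [0.3877, 0.2313, 0.1007]
ee_rot: [3.015, 0.862, -0.004]
force: [-3.1, -11.8, 14.6]
width: 0.257
gripper_force: 25.0
```

Request:
arm_command(deltas=[0, 0, 0, 0.0004, 0.0003, 0, 10, 0, 0, 0, 0.0004, 0.0003, 0, 10, 0, 0, 0, 0.0004, 0.0003, 0, 10])

```text
clock: 50.25
position: [0.3881, 0.2316, 0.1007]
ee_rot: [3.015, 0.862, -0.004]
force: [-3.2, -10.5, 15.6]
width: 0.258
gripper_force: 25.0
```

Request:
arm_command(deltas=[0, 0, 0, 0.0004, 0.0003, 0, 10, 0, 0, 0, 0.0004, 0.0003, 0, 10, 0, 0, 0, 0.0004, 0.0003, 0, 10])

```text
clock: 50.55
position: [0.3885, 0.2319, 0.1007]
ee_rot: [3.015, 0.862, -0.004]
force: [-2.9, -10.8, 14.9]
width: 0.252
gripper_force: 25.0
```

Request:
arm_command(deltas=[0, 0, 0, 0.0004, 0.0003, 0, 10, 0, 0, 0, 0.0004, 0.0003, 0, 10, 0, 0, 0, 0.0004, 0.0003, 0, 10])

```text
clock: 50.85
position: [0.389, 0.2322, 0.1007]
ee_rot: [3.015, 0.862, -0.004]
force: [-2.5, -11.5, 14.1]
width: 0.258
gripper_force: 25.0
```

```bash
python3 -c "
from h import *
state();im,c,s=snap('w14')
rects(im,c,zs=(.088,),roi=(180,0,460,235))
cv2.imwrite('pics/w14b.png',cv2.resize(im[20:235,180:460],None,fx=2.7,fy=2.7))"
```

```text
pos [0.389  0.2322 0.1007] yaw 0.5571 F [ -2.5 -11.5  14.1] w mm 23.7 clamp -0.0489 -0.0023
px [317. 128.] xy mm 440.5 269.0 size 54.8 50.1 yaw -1.013
px [440.  20.] xy mm 535.4 244.3 size 42.1 19.3 yaw 1.455
```

Request:
arm_command(deltas=[0, 0, 0, 0.0004, 0.0003, 0, 10, 0, 0, 0, 0.0004, 0.0003, 0, 10, 0, 0, 0, 0.0004, 0.0003, 0, 10])

```text
clock: 51.2
position: [0.3894, 0.2324, 0.1007]
ee_rot: [3.015, 0.862, -0.004]
force: [-2.3, -11.8, 14.0]
width: 0.252
gripper_force: 25.0
```

Request:
arm_command(deltas=[0, 0, 0, 0.0004, 0.0003, 0, 10, 0, 0, 0, 0.0004, 0.0003, 0, 10, 0, 0, 0, 0.0004, 0.0003, 0, 10])

```text
clock: 51.5
position: [0.3896, 0.2325, 0.1007]
ee_rot: [3.015, 0.862, -0.005]
force: [-4.6, -12.6, 16.2]
width: 0.255
gripper_force: 25.0
```

Request:
arm_command(deltas=[0, 0, 0, 0.0004, 0.0003, 0, 10, 0, 0, 0, 0.0004, 0.0003, 0, 10, 0, 0, 0, 0.0004, 0.0003, 0, 10])

```text
clock: 51.8
position: [0.3898, 0.2327, 0.1007]
ee_rot: [3.015, 0.862, -0.006]
force: [-4.2, -12.4, 17.9]
width: 0.253
gripper_force: 25.0
```

Request:
arm_command(deltas=[0, 0, 0, 0.0004, 0.0003, 0, 10, 0, 0, 0, 0.0004, 0.0003, 0, 10, 0, 0, 0, 0.0004, 0.0003, 0, 10])

```text
clock: 52.1
position: [0.3898, 0.2327, 0.1006]
ee_rot: [3.014, 0.862, -0.007]
force: [-6.5, -14.5, 19.0]
width: 0.252
gripper_force: 25.0
```

Request:
arm_command(deltas=[0, 0, 0, 0.0004, 0.0003, 0, 10, 0, 0, 0, 0.0004, 0.0003, 0, 10, 0, 0, 0, 0.0004, 0.0003, 0, 10])

```text
clock: 52.4
position: [0.3898, 0.2327, 0.1006]
ee_rot: [3.014, 0.862, -0.008]
force: [-7.3, -14.9, 22.4]
width: 0.254
gripper_force: 25.0
```

Request:
arm_command(deltas=[0, 0, 0, 0.0004, 0.0003, 0, 10, 0, 0, 0, 0.0004, 0.0003, 0, 10, 0, 0, 0, 0.0004, 0.0003, 0, 10])

```text
clock: 52.7
position: [0.3899, 0.2327, 0.1006]
ee_rot: [3.013, 0.862, -0.009]
force: [-8.5, -15.1, 23.0]
width: 0.254
gripper_force: 25.0
```

Request:
arm_command(deltas=[0, 0, 0, 0, 0, 0, 60, 0, 0, 0, 0, 0, 0, 60, 0, 0, 0, 0, 0, 0, 60, 0, 0, 0, 0, 0, 0.05, 60, 0, 0, 0, -0.02, -0.012, 0.1, 91, 0, 0, 0, -0.03, -0.02, 0.13, 91, 0, 0, 0, -0.03, -0.02, 0.13, 91, 0, 0, 0, -0.03, -0.02, 0.13, 91, 0, 0, 0, -0.03, -0.02, 0.13, 91])

```text
clock: 53.6
position: [0.3618, 0.217, 0.23]
ee_rot: [3.02, 0.866, -0.001]
force: [0.1, 0.0, 0.7]
width: 0.971
gripper_force: 0.0
```

```bash
python3 -c "
from h import *
state();im,c,s=snap('w15')
rects(im,c,zs=(.088,),roi=(180,0,460,235))
im=cv2.convertScaleAbs(im,alpha=1.4)
cv2.imwrite('pics/w15b.png',cv2.resize(im[20:220,200:440],None,fx=3,fy=3,interpolation=cv2.INTER_CUBIC))"
```

```text
pos [0.3618 0.217  0.23  ] yaw 0.5584 F [0.1 0.  0.7] w mm 89.1 clamp -0.0799 -0.0008
px [318. 108.] xy mm 429.7 260.0 size 77.7 59.0 yaw 0.562
px [411.  13.] xy mm 543.6 228.4 size 72.7 38.8 yaw -1.005
```

View pics/w15b.png

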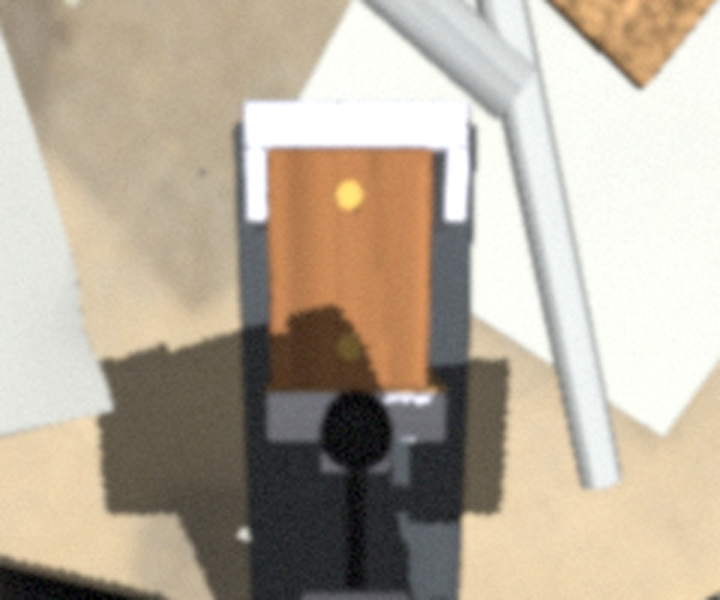

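```bash
python3 - <<'E'
from h import *
np.set_printoptions(precision=4,suppress=True)
im,c,s=load('w15');g=lambda *P:[(200+x/3,20+y/3) for x,y in P]
a=.558;R=np.array([[np.cos(a),np.sin(a)],[-np.sin(a),np.cos(a)]])
def show(n,p,z):
    q=plane(c,g(*p),z);print(n,q.mean(0),((q[:,:2]-[.4292,.26])@R.T).ravel())
show('stop face/cheeks',[(268,149),(444,149)],.078);show('outer',[(243,100),(470,100)],.078)
show('knob',[(356,428)],.116);show('jaw front edge',[(268,392),(445,392)],.082);show('jaw rear edge',[(268,440),(445,440)],.082)
show('blk',[(269,148),(431,148),(431,389),(269,389)],.088);show('ins',[(349,194),(349,347)],.088)
show('brass center mid',[(349,270)],.088)
show('stop corner lower row',[(268,220),(444,220)],.078)
E
```

```text
stop face/cheeks [0.4642 0.281  0.078 ] [ 0.0408  0.0292  0.0408 -0.0306]
outer [0.4771 0.2889 0.078 ] [ 0.0559  0.0371  0.056  -0.0388]
knob [0.3889 0.234  0.116 ] [-0.048  -0.0007]
jaw front edge [0.3951 0.2374 0.082 ] [-0.0409  0.031  -0.0409 -0.0332]
jaw rear edge [0.3802 0.228  0.082 ] [-0.0585  0.0314 -0.0585 -0.0338]
blk [0.4289 0.2613 0.088 ] [ 0.0398  0.0279  0.0399 -0.0253 -0.039  -0.0275 -0.0391  0.03  ]
ins [0.4289 0.2617 0.088 ] [ 0.0257  0.0017 -0.0244  0.0016]
brass center mid [0.4295 0.2621 0.088 ] [0.0014 0.0016]
stop corner lower row [0.4449 0.2689 0.078 ] [ 0.018   0.0298  0.0181 -0.0313]
```

Request:
arm_command(deltas=[0, 0, -0.05, 0, -0.05, 0, 91, 0, 0, -0.12, 0, -0.1, 0, 91, 0, 0, -0.2, 0, -0.15, 0, 91, 0, 0, -0.28, 0, -0.2, 0, 91, 0, 0, -0.3555, 0, -0.25, 0, 91, 0, 0, -0.3555, 0, -0.3, 0, 91, 0, 0, -0.3555, 0, -0.35, 0, 91, 0, 0, -0.3555, 0, -0.4, 0, 91, 0, 0, -0.3555, 0.01, -0.45, 0, 91, 0, 0, -0.3555, 0.02, -0.5, 0, 91, 0, 0, -0.3555, 0.038, -0.55, 0, 91, 0, 0, -0.3555, 0.038, -0.55, 0, 91, 0, 0, -0.3555, 0.038, -0.55, 0, 91, 0, 0, -0.3555, 0.038, -0.55, 0, 91])

```text
clock: 55.05
position: [0.3997, -0.3313, 0.2295]
ee_rot: [-3.14, -0.003, 0.003]
force: [-1.4, 0.3, -0.3]
width: 0.991
gripper_force: 0.0
```

```bash
python3 - <<'E'
from h import *
np.set_printoptions(precision=4,suppress=True)
state();im,c,s=snap('w16');np.save
rects(im,c,zs=(.008,),lo=(0,60,20),hi=(18,255,110),amin=800)
rects(im,c,zs=(.008,),lo=(0,60,20),hi=(18,255,255),amin=800)
h=cv2.cvtColor(im,cv2.COLOR_BGR2HSV)[:235];m=cv2.inRange(h,(19,100,110),(32,255,255));n,l,st,ce=cv2.connectedComponentsWithStats(m)
for i in range(1,n):
    if st[i,4]>8: print('brass',ce[i],st[i,4],plane(c,[ce[i]],.026))
t=optics.get_image('top');ct=optics.calibration('top');print('top');rects(t,ct,zs=(.008,),lo=(0,60,20),hi=(18,255,130),amin=60,roi=(360,205,440,260))
E
```

```text
pos [ 0.3997 -0.3313  0.2295] yaw 0.0016 F [-1.4  0.3 -0.3] w mm 90.9 clamp -0.3381 -0.486
px [299. 177.] xy mm 380.2 -303.7 size 189.3 129.6 yaw 1.395
px [ 99. 176.] xy mm 369.0 -28.3 size 203.8 154.5 yaw -0.305
px [321. 104.] xy mm 485.6 -333.4 size 70.1 46.1 yaw -0.003
px [242. 122.] xy mm 449.9 -230.5 size 765.1 307.4 yaw -1.564
brass [462.04  28.76] 25 [[ 0.5699 -0.4946  0.026 ]]
brass [420.      42.2917] 24 [[ 0.5554 -0.4477  0.026 ]]
brass [67.4483 71.5862] 29 [[ 0.5245 -0.0285  0.026 ]]
brass [320.8    104.7636] 55 [[ 0.4859 -0.3333  0.026 ]]
top
px [375. 254.] xy mm 428.8 -248.5 size 79.8 47.0 yaw -1.437
px [405. 233.] xy mm 497.7 -347.6 size 69.5 50.9 yaw -1.474
px [431. 239.] xy mm 501.1 -414.3 size 149.3 75.1 yaw 0.078
```

Request:
arm_command(deltas=[0, 0, 0, 0.04, -0.0005, -0.05, 70, 0, 0, 0, 0.086, -0.0005, -0.1, 70, 0, 0, 0, 0.086, -0.0005, -0.15, 70, 0, 0, 0, 0.086, -0.0005, -0.19, 70, 0, 0, 0, 0.086, -0.0005, -0.21, 70, 0, 0, 0, 0.086, -0.0005, -0.2145, 70, 0, 0, 0, 0.086, -0.0005, -0.2145, 70, 0, 0, 0, 0.086, -0.0005, -0.2145, 70, 0, 0, 0, 0.086, -0.0005, -0.2145, 20, 0, 0, 0, 0.086, -0.0005, -0.2145, 20, 0, 0, 0, 0.086, -0.0005, -0.2145, 20, 0, 0, 0, 0.086, -0.0005, -0.2145, 20, 0, 0, 0, 0.086, -0.0005, -0.2145, 20, 0, 0, 0, 0.086, -0.0005, -0.2145, 20, 0, 0, 0, 0.086, -0.0005, -0.2145, 20, 0, 0, 0, 0.086, -0.0005, -0.2145, 20], force=20)

```text
clock: 56.75
position: [0.4859, -0.3334, 0.0164]
ee_rot: [3.141, -0.0, 0.0]
force: [-1.5, 0.1, 4.8]
width: 0.345
gripper_force: 20.0
```

Request:
arm_command(deltas=[0, 0, 0, 0, 0, 0.05, 20, 0, 0, 0, -0.04, 0, 0.1, 20, 0, 0, 0, -0.08, 0, 0.15, 20, 0, 0, 0, -0.12, 0.03, 0.18, 20, 0, 0, 0, -0.12, 0.08, 0.18, 20, 0, 0, 0, -0.12, 0.13, 0.18, 20, 0, 0, 0, -0.12, 0.18, 0.18, 20, 0, 0, 0, -0.12, 0.18, 0.18, 20, 0, 0, 0, -0.12, 0.18, 0.18, 20, 0, 0, 0, -0.12, 0.18, 0.18, 20])

```text
clock: 57.75
position: [0.3659, -0.1536, 0.1963]
ee_rot: [3.141, 0.001, 0.0]
force: [0.4, 0.6, -0.1]
width: 0.344
gripper_force: 20.0
```

```bash
python3 - <<'E'
from h import *
state();im,c,s=snap('w17')
h=cv2.cvtColor(im,cv2.COLOR_BGR2HSV)[150:300,230:410];m=cv2.inRange(h,(0,60,15),(18,255,130));print(m.sum()/255,cv2.minAreaRect(cv2.findNonZero(m)))
E
```

```text
pos [ 0.3659 -0.1536  0.1963] yaw 0.0008 F [ 0.4  0.6 -0.1] w mm 31.5 clamp -0.2727 -0.3174
5840.0 ((84.03341674804688, 73.90996551513672), (149.1483917236328, 167.3443145751953), 89.51030731201172)
```

Request:
arm_command(deltas=[0, 0, 0.06, 0, 0.05, 0, 20, 0, 0, 0.14, 0, 0.1, 0, 20, 0, 0, 0.22, 0, 0.15, 0, 20, 0, 0, 0.3, 0.02, 0.2, 0, 20, 0, 0, 0.355, 0.03, 0.25, 0, 20, 0, 0, 0.355, 0.045, 0.3, 0, 20, 0, 0, 0.355, 0.055, 0.35, 0, 20, 0, 0, 0.355, 0.064, 0.39, 0, 20, 0, 0, 0.355, 0.064, 0.414, 0, 20, 0, 0, 0.355, 0.064, 0.414, 0, 20, 0, 0, 0.355, 0.064, 0.414, 0, 20, 0, 0, 0.355, 0.064, 0.414, -0.03, 20, 0, 0, 0.355, 0.064, 0.414, -0.06, 20, 0, 0, 0.355, 0.064, 0.414, -0.08, 20, 0, 0, 0.355, 0.064, 0.414, -0.087, 20, 0, 0, 0.355, 0.064, 0.414, -0.087, 20, 0, 0, 0.355, 0.064, 0.414, -0.087, 20])

```text
clock: 59.5
position: [0.4306, 0.2603, 0.1101]
ee_rot: [3.021, 0.863, 0.002]
force: [-0.6, 0.8, -0.0]
width: 0.343
gripper_force: 20.0
```

```bash
python3 - <<'E'
from h import *
state()
E
```

```text
pos [0.4306 0.2603 0.1101] yaw 0.5565 F [-0.6  0.8 -0. ] w mm 31.5 clamp 0.0014 -0.0005
```

Request:
arm_command(deltas=[0, 0, 0.001, -0.0003, 0.0005, -0.003, 20, 0, 0, 0.001, -0.0003, 0.0005, -0.0048, 20, 0, 0, 0.001, -0.0003, 0.0005, -0.0048, 20, 0, 0, 0.001, -0.0003, 0.0005, -0.0048, 20])

```text
clock: 59.9
position: [0.4296, 0.2613, 0.1046]
ee_rot: [-3.019, -0.867, -0.0]
force: [0.6, 0.5, 0.0]
width: 0.343
gripper_force: 20.0
```

Request:
arm_command(deltas=[0, 0, 0, 0, 0, -0.0008, 20, 0, 0, 0, 0, 0, -0.0008, 20, 0, 0, 0, 0, 0, -0.0008, 20])

```text
clock: 60.2
position: [0.4297, 0.2614, 0.1043]
ee_rot: [3.019, 0.867, 0.001]
force: [-1.1, -1.5, 7.1]
width: 0.342
gripper_force: 20.0
```

Request:
arm_command(deltas=[0, 0, 0, 0, 0, 0, 60, 0, 0, 0, 0, 0, 0, 60, 0, 0, 0, 0, 0, 0, 60, 0, 0, 0, 0, 0, 0, 60, 0, 0, 0, 0, 0, 0.03, 60, 0, 0, 0, 0, 0, 0.06, 60, 0, 0, 0, -0.03, -0.02, 0.1, 91, 0, 0, 0, -0.07, -0.045, 0.13, 91, 0, 0, 0, -0.07, -0.045, 0.13, 91, 0, 0, 0, -0.07, -0.045, 0.13, 91, 0, 0, 0, -0.07, -0.045, 0.13, 91])

```text
clock: 61.3
position: [0.3603, 0.2161, 0.2334]
ee_rot: [3.02, 0.866, 0.001]
force: [0.3, 0.1, -0.2]
width: 0.983
gripper_force: 0.0
```

```bash
python3 - <<'E'
from h import *
np.set_printoptions(precision=4,suppress=True)
state();im,c,s=snap('w18')
a=.558;R=np.array([[np.cos(a),np.sin(a)],[-np.sin(a),np.cos(a)]])
rects(im,c,zs=(.096,),lo=(0,60,20),hi=(18,255,130),amin=800,roi=(200,0,440,235))
rects(im,c,zs=(.088,),lo=(0,60,20),hi=(18,255,255),amin=800,roi=(200,0,440,235))
h=cv2.cvtColor(im,cv2.COLOR_BGR2HSV)[:235];m=cv2.inRange(h,(19,100,110),(32,255,255));n,l,st,ce=cv2.connectedComponentsWithStats(m)
for i in range(1,n):
    if 15<st[i,4]<200: q=plane(c,[ce[i]],.114);print('brass',ce[i],st[i,4],q,(q[:,:2]-[.4292,.26])@R.T)
E
```

```text
pos [0.3603 0.2161 0.2334] yaw 0.5584 F [ 0.3  0.1 -0.2] w mm 90.3 clamp -0.0817 -0.0008
px [258. 165.] xy mm 349.5 287.9 size 72.3 50.6 yaw 0.423
px [318. 110.] xy mm 428.6 258.8 size 78.3 61.8 yaw 0.559
px [356. 201.] xy mm 375.1 185.6 size 211.9 109.2 yaw -1.012
px [246. 170.] xy mm 332.1 300.6 size 116.5 86.4 yaw 0.423
px [317. 110.] xy mm 428.6 258.8 size 80.4 63.4 yaw 0.559
px [408.  14.] xy mm 540.2 231.8 size 65.8 40.2 yaw -1.006
brass [158.2273   0.9091] 22 [[0.4327 0.425  0.114 ]] [[0.0903 0.1381]]
brass [314.8842 107.4526] 95 [[0.4294 0.2636 0.114 ]] [[0.0021 0.003 ]]
brass [526.6  159.65] 20 [[0.5003 0.0574 0.114 ]] [[-0.047  -0.2095]]
```

Request:
arm_command(deltas=[0, 0, 0, 0.04, 0.025, -0.03, 70, 0, 0, 0, 0.07, 0.045, -0.05, 70, 0, 0, 0, 0.07, 0.045, -0.05, 70, 0, 0, 0, 0.07, 0.045, -0.09, 70, 0, 0, 0, 0.07, 0.045, -0.12, 70, 0, 0, 0, 0.07, 0.045, -0.129, 70, 0, 0, 0, 0.07, 0.045, -0.129, 70, 0, 0, 0, 0.07, 0.045, -0.129, 70, 0, 0, 0, 0.07, 0.045, -0.129, 20, 0, 0, 0, 0.07, 0.045, -0.129, 20, 0, 0, 0, 0.07, 0.045, -0.129, 20, 0, 0, 0, 0.07, 0.045, -0.129, 20, 0, 0, 0, 0.07, 0.045, -0.129, 20, 0, 0, 0, 0.07, 0.045, -0.129, 20, 0, 0, 0, 0.07, 0.045, -0.129, 20], force=15)

```text
clock: 62.85
position: [0.4297, 0.2612, 0.1048]
ee_rot: [3.019, 0.867, 0.0]
force: [0.3, -0.6, 3.0]
width: 0.344
gripper_force: 15.0
```

Request:
arm_command(deltas=[0, 0, 0, 0, 0, 0.003, 20, 0, 0, 0, 0, 0, 0.004, 20, 0, 0, 0, 0.0016, -0.0025, 0.004, 20, 0, 0, 0, 0.0016, -0.0025, 0.004, 20, 0, 0, 0, 0.0016, -0.0025, 0.004, 20, 0, 0, 0, 0.0016, -0.0025, 0.002, 20, 0, 0, 0, 0.0016, -0.0025, 0, 20, 0, 0, 0, 0.0016, -0.0025, 0, 20, 0, 0, 0, 0.0016, -0.0025, 0, 20])

```text
clock: 63.75
position: [0.4312, 0.2588, 0.1047]
ee_rot: [3.019, 0.867, 0.0]
force: [-1.2, -1.4, 4.1]
width: 0.347
gripper_force: 15.0
```

```bash
python3 - <<'E'
from h import *
state()
E
```

```text
pos [0.4312 0.2588 0.1047] yaw 0.5594 F [-1.2 -1.4  4.1] w mm 31.9 clamp 0.001 -0.0021
```

Request:
arm_command(deltas=[0, 0, 0, 0, 0, 0, 60, 0, 0, 0, 0, 0, 0, 60, 0, 0, 0, 0, 0, 0, 60, 0, 0, 0, 0, 0, 0, 60, 0, 0, 0, 0, 0, 0.03, 60, 0, 0, 0, 0, 0, 0.06, 60, 0, 0, 0, -0.03, -0.02, 0.1, 91, 0, 0, 0, -0.07, -0.045, 0.15, 91, 0, 0, 0, -0.07, -0.045, 0.2, 91, 0, 0, 0, -0.07, -0.045, 0.2, 91, 0, 0, 0, -0.07, -0.045, 0.2, 91])

```text
clock: 64.85
position: [0.3619, 0.2143, 0.3073]
ee_rot: [3.019, 0.866, 0.009]
force: [0.6, 0.1, -0.0]
width: 0.981
gripper_force: 0.0
```

```bash
python3 - <<'E'
from h import *
np.set_printoptions(precision=4,suppress=True)
state();im,c,s=snap('w19')
a=.558;R=np.array([[np.cos(a),np.sin(a)],[-np.sin(a),np.cos(a)]])
rects(im,c,zs=(.088,),lo=(0,60,20),hi=(18,255,255),amin=800,roi=(200,0,440,235))
def brass(im,c,z,y1=235,x0=0):
    h=cv2.cvtColor(im,cv2.COLOR_BGR2HSV)[:y1];m=cv2.inRange(h,(19,100,110),(32,255,255));n,l,st,ce=cv2.connectedComponentsWithStats(m)
    for i in range(1,n):
        if 8<st[i,4]<200: q=plane(c,[ce[i]],z);print('brass',ce[i],st[i,4],q,(q[:,:2]-[.4292,.26])@R.T)
brass(im,c,.114)
# cap plate rectangle: dark brown only
h=cv2.cvtColor(im,cv2.COLOR_BGR2HSV)
for p in[(314,90),(314,75),(300,110),(290,100)]:print(p,h[p[1],p[0]])
sd=optics.get_image('side');cs=optics.calibration('side');h=cv2.cvtColor(sd,cv2.COLOR_BGR2HSV)
m=cv2.inRange(h,(19,100,110),(32,255,255));n,l,st,ce=cv2.connectedComponentsWithStats(m[220:340,240:400])
for i in range(1,n):
    if st[i,4]>4:
        p=ce[i]+[240,220];print('side',p,st[i,4],plane(cs,[p],.1),plane(cs,[p],.114))
cv2.imwrite('pics/side3.png',sd)
rects(sd,cs,zs=(.1,),lo=(0,60,20),hi=(14,255,140),amin=100,roi=(240,230,400,340))
t=optics.get_image('top');ct=optics.calibration('top');cv2.imwrite('pics/top3.png',t)
rects(t,ct,zs=(.1,),lo=(0,60,20),hi=(14,255,140),amin=60,roi=(190,140,260,260))
E
```

```text
pos [0.3619 0.2143 0.3073] yaw 0.5586 F [ 0.6  0.1 -0. ] w mm 90.1 clamp -0.0813 -0.0031
px [246. 162.] xy mm 318.4 300.1 size 154.9 83.3 yaw -0.393
px [350. 189.] xy mm 358.3 172.0 size 319.0 128.7 yaw -0.534
px [315. 111.] xy mm 429.2 259.4 size 80.3 63.6 yaw 0.56
px [395.  18.] xy mm 559.1 228.7 size 100.4 63.4 yaw -1.005
brass [185.2703  20.5946] 37 [[0.4346 0.4336 0.114 ]] [[0.0965 0.1444]]
brass [315.5179 113.3929] 56 [[0.427  0.2586 0.114 ]] [[-0.0026  0.    ]]
brass [492.3333 153.0833] 12 [[0.5049 0.045  0.114 ]] [[-0.0496 -0.2225]]
brass [634.5472 167.717 ] 106 [[ 0.5909 -0.1266  0.114 ]] [[-0.0675 -0.4135]]
(314, 90) [ 11 142  81]
(314, 75) [115  14 206]
(300, 110) [ 10 142  77]
(290, 100) [107  23  77]
side [323. 226.] 5 [[0.5204 0.0359 0.1   ]] [[0.5194 0.0449 0.114 ]]
side [271.2 281. ] 10 [[0.6428 0.2448 0.1   ]] [[0.6401 0.2509 0.114 ]]
side [345.6364 292.9091] 11 [[0.4265 0.2499 0.1   ]] [[0.4268 0.2559 0.114 ]]
px [347. 300.] xy mm 420.7 271.7 size 75.3 75.3 yaw -0.985
px [273. 289.] xy mm 633.5 265.8 size 75.1 71.4 yaw 0.191
px [201. 236.] xy mm 396.4 265.8 size 137.2 73.6 yaw 0.184
px [226. 162.] xy mm 630.3 235.7 size 96.4 61.1 yaw 0.164
```

Request:
arm_command(deltas=[0, 0, 0, 0, 0, 0, 91, 0, 0, 0, 0, 0, 0, 91, 0, 0, 0, 0, 0, 0, 91, 0, 0, 0, 0, 0, 0, 91])

```text
clock: 65.4
position: [0.361, 0.2138, 0.3042]
ee_rot: [-3.019, -0.868, 0.001]
force: [-0.4, -0.0, -0.7]
width: 0.99
gripper_force: 0.0
```

```bash
python3 - <<'E'
from h import *
np.set_printoptions(precision=4,suppress=True)
state();im,c,s=snap('w20');print(s['ee_rot'])
a=.558;R=np.array([[np.cos(a),np.sin(a)],[-np.sin(a),np.cos(a)]])
h=cv2.cvtColor(im,cv2.COLOR_BGR2HSV);F=lambda p,z:(plane(c,p,z)[:,:2]-[.4292,.26])@R.T
x0,y0,x1,y1=285,80,345,150
m=cv2.inRange(h[y0:y1,x0:x1],(19,100,110),(32,255,255));ys,xs=np.nonzero(m);print('brass',F([[xs.mean()+x0,ys.mean()+y0]],.114))
# columns/rows profiles through cap: V and H along centre lines
X=int(xs.mean()+x0);Y=int(ys.mean()+y0);print(X,Y)
print('row',[tuple(h[Y-14,x]) [1:] for x in range(X-34,X+36,2)])
print('col',[(y,)+tuple(int(v) for v in h[y,X-12]) for y in range(Y-48,Y+50,2)])
E
```

```text
pos [0.361  0.2138 0.3042] yaw 0.5596 F [-0.4 -0.  -0.7] w mm 90.9 clamp -0.0823 -0.0031
[-3.0192 -0.8676  0.0014]
brass [[-0.0026 -0.0001]]
316 111
row [(np.uint8(46), np.uint8(128)), (np.uint8(21), np.uint8(86)), (np.uint8(27), np.uint8(76)), (np.uint8(24), np.uint8(75)), (np.uint8(24), np.uint8(73)), (np.uint8(46), np.uint8(83)), (np.uint8(138), np.uint8(131)), (np.uint8(146), np.uint8(122)), (np.uint8(133), np.uint8(86)), (np.uint8(150), np.uint8(78)), (np.uint8(138), np.uint8(76)), (np.uint8(145), np.uint8(79)), (np.uint8(140), np.uint8(82)), (np.uint8(150), np.uint8(80)), (np.uint8(148), np.uint8(76)), (np.uint8(136), np.uint8(71)), (np.uint8(133), np.uint8(71)), (np.uint8(139), np.uint8(68)), (np.uint8(147), np.uint8(66)), (np.uint8(150), np.uint8(68)), (np.uint8(144), np.uint8(78)), (np.uint8(139), np.uint8(79)), (np.uint8(134), np.uint8(78)), (np.uint8(144), np.uint8(76)), (np.uint8(142), np.uint8(79)), (np.uint8(154), np.uint8(76)), (np.uint8(149), np.uint8(72)), (np.uint8(120), np.uint8(91)), (np.uint8(7), np.uint8(70)), (np.uint8(21), np.uint8(74)), (np.uint8(18), np.uint
[... 391 characters left out ...]
 10, 137, 80), (91, 11, 147, 78), (93, 10, 136, 79), (95, 12, 145, 79), (97, 11, 145, 79), (99, 11, 132, 83), (101, 10, 148, 79), (103, 10, 141, 74), (105, 11, 135, 64), (107, 10, 135, 66), (109, 10, 146, 70), (111, 8, 142, 70), (113, 11, 140, 71), (115, 9, 131, 68), (117, 11, 147, 66), (119, 8, 129, 71), (121, 11, 138, 70), (123, 11, 125, 51), (125, 9, 113, 36), (127, 14, 214, 31), (129, 9, 143, 34), (131, 14, 128, 34), (133, 11, 150, 34), (135, 5, 140, 31), (137, 11, 138, 35), (139, 14, 146, 35), (141, 6, 39, 66), (143, 120, 15, 84), (145, 130, 18, 87), (147, 114, 15, 85), (149, 120, 9, 83), (151, 102, 16, 80), (153, 120, 10, 79), (155, 140, 15, 51), (157, 108, 41, 31), (159, 120, 17, 30)]
```

```bash
python3 - <<'E'
from h import *
np.set_printoptions(precision=4,suppress=True)
im,c,s=load('w20');a=.558;R=np.array([[np.cos(a),np.sin(a)],[-np.sin(a),np.cos(a)]])
F=lambda p,z:(plane(c,p,z)[:,:2]-[.4292,.26])@R.T
print('blk L',F([(293,97)],.088),'cap L,R',F([(297.5,97),(336.5,97)],.096),'blk far',F([(304,75.7)],.088),'cap far',F([(304,81.8)],.096))
print('brass',F([(316,111.5)],.114))
h=cv2.cvtColor(im,cv2.COLOR_BGR2HSV)
for y in (140,141,142,143): print(y,h[y,296:340:6].tolist())
for y in (72,79,130): print(y,[(x,int(h[y,x,1]),int(h[y,x,2])) for x in list(range(284,300,1))+list(range(332,350,1))])
E
```

```text
blk L [[0.0148 0.029 ]] cap L,R [[ 0.0145  0.0228]
 [ 0.0146 -0.0252]] blk far [[0.0397 0.0149]] cap far [[0.032  0.0146]]
brass [[-0.0026 -0.    ]]
140 [[13, 112, 59], [17, 98, 47], [15, 98, 47], [11, 146, 28], [13, 124, 37], [11, 94, 92], [14, 98, 96], [16, 105, 90]]
141 [[13, 46, 66], [12, 39, 65], [13, 46, 67], [10, 133, 23], [7, 85, 39], [9, 29, 124], [11, 40, 128], [14, 69, 93]]
142 [[0, 3, 74], [165, 7, 75], [165, 7, 74], [150, 49, 21], [6, 47, 27], [135, 9, 166], [150, 5, 161], [6, 14, 89]]
143 [[114, 15, 84], [120, 16, 82], [120, 16, 79], [165, 46, 11], [0, 23, 22], [120, 11, 191], [120, 12, 185], [105, 11, 89]]
72 [(284, 3, 75), (285, 22, 82), (286, 19, 118), (287, 14, 160), (288, 16, 194), (289, 12, 205), (290, 12, 209), (291, 15, 210), (292, 11, 207), (293, 11, 207), (294, 11, 208), (295, 12, 208), (296, 13, 208), (297, 13, 210), (298, 13, 208), (299, 16, 211), (332, 13, 208), (333, 13, 210), (334, 12, 209), (335, 13, 210), (336, 12, 209), (337, 13, 209), (338, 15, 210), (339, 15, 211), (340, 13, 210), (341, 13, 208), (342, 15, 206), (343, 14, 206), (344, 13, 208), (345, 
[... 447 characters left out ...]
), (339, 14, 72), (340, 14, 111), (341, 14, 165), (342, 12, 199), (343, 12, 211), (344, 13, 217), (345, 12, 209), (346, 15, 181), (347, 15, 135), (348, 16, 97), (349, 7, 113)]
130 [(284, 64, 56), (285, 35, 44), (286, 15, 34), (287, 23, 34), (288, 17, 30), (289, 46, 28), (290, 26, 30), (291, 8, 34), (292, 16, 31), (293, 91, 42), (294, 103, 52), (295, 134, 59), (296, 134, 57), (297, 164, 45), (298, 121, 42), (299, 124, 35), (332, 138, 74), (333, 146, 77), (334, 136, 94), (335, 130, 106), (336, 89, 95), (337, 17, 75), (338, 20, 75), (339, 23, 76), (340, 27, 75), (341, 25, 72), (342, 28, 73), (343, 28, 74), (344, 24, 75), (345, 27, 76), (346, 17, 74), (347, 7, 74), (348, 33, 99), (349, 53, 136)]
```

Request:
arm_command(deltas=[0, 0, 0, 0.04, 0.025, -0.05, 70, 0, 0, 0, 0.07, 0.045, -0.1, 70, 0, 0, 0, 0.07, 0.045, -0.12, 70, 0, 0, 0, 0.07, 0.045, -0.12, 70, 0, 0, 0, 0.07, 0.045, -0.16, 70, 0, 0, 0, 0.07, 0.045, -0.19, 70, 0, 0, 0, 0.07, 0.045, -0.1995, 70, 0, 0, 0, 0.07, 0.045, -0.1995, 70, 0, 0, 0, 0.07, 0.045, -0.1995, 70, 0, 0, 0, 0.07, 0.045, -0.1995, 20, 0, 0, 0, 0.07, 0.045, -0.1995, 20, 0, 0, 0, 0.07, 0.045, -0.1995, 20, 0, 0, 0, 0.07, 0.045, -0.1995, 20, 0, 0, 0, 0.07, 0.045, -0.1995, 20, 0, 0, 0, 0.07, 0.045, -0.1995, 20, 0, 0, 0, 0.07, 0.045, -0.1995, 20], force=15)

```text
clock: 67.05
position: [0.4312, 0.2588, 0.1052]
ee_rot: [3.02, 0.867, 0.0]
force: [0.1, -0.4, 1.7]
width: 0.348
gripper_force: 15.0
```

Request:
arm_command(deltas=[0, 0, 0, 0, 0, 0.003, 20, 0, 0, 0, 0, 0, 0.004, 20, 0, 0, 0, 0.0021, 0.0013, 0.004, 20, 0, 0, 0, 0.0021, 0.0013, 0.004, 20, 0, 0, 0, 0.0021, 0.0013, 0.004, 20, 0, 0, 0, 0.0021, 0.0013, 0.002, 20, 0, 0, 0, 0.0021, 0.0013, 0, 20, 0, 0, 0, 0.0021, 0.0013, -0.0005, 20, 0, 0, 0, 0.0021, 0.0013, -0.0005, 20])

```text
clock: 67.95
position: [0.4333, 0.2601, 0.105]
ee_rot: [3.019, 0.867, 0.0]
force: [-0.9, -2.3, 8.6]
width: 0.344
gripper_force: 15.0
```

```bash
python3 - <<'E'
from h import *
state()
E
```

```text
pos [0.4333 0.2601 0.105 ] yaw 0.5594 F [-0.9 -2.3  8.6] w mm 31.6 clamp 0.0035 -0.0021
```

Request:
arm_command(deltas=[0, 0, 0, 0, 0, 0, 60, 0, 0, 0, 0, 0, 0, 60, 0, 0, 0, 0, 0, 0, 60, 0, 0, 0, 0, 0, 0, 60, 0, 0, 0, 0, 0, 0.03, 60, 0, 0, 0, 0, 0, 0.06, 60, 0, 0, 0, -0.03, -0.02, 0.1, 91, 0, 0, 0, -0.07, -0.045, 0.15, 91, 0, 0, 0, -0.07, -0.045, 0.18, 91, 0, 0, 0, -0.07, -0.045, 0.18, 91, 0, 0, 0, -0.07, -0.045, 0.18, 91, 0, 0, 0, -0.07, -0.045, 0.18, 91, 0, 0, 0, -0.07, -0.045, 0.18, 91])

```text
clock: 69.25
position: [0.363, 0.2148, 0.2835]
ee_rot: [-3.019, -0.867, 0.004]
force: [0.2, 0.6, 0.3]
width: 0.989
gripper_force: 0.0
```

```bash
python3 - <<'E'
from h import *
np.set_printoptions(precision=4,suppress=True)
state();im,c,s=snap('w21');print(s['ee_rot'])
a=.558;R=np.array([[np.cos(a),np.sin(a)],[-np.sin(a),np.cos(a)]])
h=cv2.cvtColor(im,cv2.COLOR_BGR2HSV).astype(int);F=lambda p,z:(plane(c,p,z)[:,:2]-[.4292,.26])@R.T
x0,y0,x1,y1=285,80,345,150
m=cv2.inRange(im if 0 else h[y0:y1,x0:x1].astype(np.uint8),(19,100,110),(32,255,255));ys,xs=np.nonzero(m);X,Y=xs.mean()+x0,ys.mean()+y0;print('brass',X,Y,F([[X,Y]],.114))
X=int(X)-12;col=h[55:110,X];b=[y for y in range(55,110) if h[y,X,1]>80][0];k=[y for y in range(b,110) if h[y,X,2]<100 and h[y,X,1]>80][0]
print(b,k,'blk far',F([(X,b-.5)],.088),'cap far',F([(X,k-.5)],.096))
r=h[int(Y)-14];cc=[x for x in range(270,360) if r[x,1]>80];d=[x for x in cc if r[x,2]<100];print(cc[0],cc[-1],d[0],d[-1],'blk',F([(cc[0]-.5,int(Y)-14),(cc[-1]+.5,int(Y)-14)],.088),'cap',F([(d[0]-.5,int(Y)-14),(d[-1]+.5,int(Y)-14)],.096))
sd=optics.get_image('side');cs=optics.calibration('side');hh=cv2.cvtColor(sd,cv2.COLOR_BGR2HSV);m=cv2.inRange(hh,(19,100,110),(32,255,255))[270:292,262:282];ys,xs=np.nonzero(m)
print('plinth side brass',plane(cs,[(xs.mean()+262,ys.mean()+270)],.1))
E
```

```text
pos [0.363  0.2148 0.2835] yaw 0.5595 F [0.2 0.6 0.3] w mm 90.8 clamp -0.0801 -0.0033
[-3.0192 -0.8674  0.0038]
brass 315.8285714285714 111.14285714285714 [[-0.0002 -0.    ]]
76 79 blk far [[0.0395 0.0151]] cap far [[0.0355 0.0147]]
291 337 291 337 blk [[ 0.0158  0.0302]
 [ 0.0159 -0.0257]] cap [[ 0.0154  0.0295]
 [ 0.0155 -0.0251]]
plinth side brass [[0.6428 0.2448 0.1   ]]
```

```bash
python3 -c "
from cell import arm
print(arm.sign_off())"
```

```text
the job is handed in; nothing more can be done
None
```

I handed the job in at about 69 s, but the sign-off gave no verdict: the old plinth is on the cork board, all four blocks are in the clamp with the lead-cored one (about 5 N against about 1 N or less for the others) at the bottom, and the cap is centred to within about 1 mm. The jaw was pushed home until it stopped at about 15 N, and the bottles and loupe were never approached, though I took no final check picture of them.

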